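# Unstack the enamel pots onto their test tiles

### The arm

A 6-joint arm with a two-finger parallel gripper is mounted at the origin on the work surface. World frame = base frame: x ahead of the robot, y to its left, z up, the work surface at z = 0. Lengths are in m, angles in rad, forces in N, time in s.
With the tool pointing down it reaches from about 0.35 to 0.975 m from the base axis. Payload 4.9 kg.
Tool frame: the origin (TCP) lies midway between the tips of the shut fingers; the grasp point (between the pads) lies manip.grip_depth behind it (manip.grip_depth is the distance from the TCP to the grasp point, in m); z points along the fingers, x is the direction in which the jaws open and shut, and the axes are right-handed (so a half turn about z gives the same grasp; the last joint's range is limited). The gripper opens to 85 mm and grips with 20 to 120 N. Pads are 22 mm wide; open, the fingers measure 114 mm over their backs; the gripper's body (76 mm by 85 mm) begins 54 mm behind the grasp point. The pads swing forward as they close: fully open they stand 13 mm farther back than shut.
Start: joints at [1, 0.053, 1.613, -0, 1.476, -0.119], TCP at [0.273, 0.562, 0.231] pointing down, gripper open.
Joint ranges: [-3.01, 3.01], [-1.01, 2.22], [0.06, 2.58], [-1.02, 4.17], [0.09, 2.62], [-3.14, 3.14]. Speed limits (rad/s): [2.57, 2.57, 3.14, 3.14, 3.14, 3.14].

### API

Orientations are given as a unit quaternion [w, x, y, z].
In Python, from plant import state, grab_frame, ticket, manip gives the robot as it stands.
- The arm moves only by the tool carry_out, never from a script. Its argument "moves" is a list that holds one entry, the list of rows, each a list of 7 numbers: the turn, a rotation vector about the tool's x, y, z each as a share of 5 degrees, from -1 to 1, then the shift along the tool's x, y, z each as a share of 0.04 m, from -1 to 1, then the gripper command: -1 is shut, 1 is fully open, values between are in proportion. A call has 1 to 8 rows; each row shifts and turns the commanded pose from where the row before left it, along the tool's axes as they then stand; what a row does not reach is not made up. A row lasts 1/12 s, in which the tool goes at most 41.7 mm and 7.16 degrees, less where a joint would pass 70% of its speed; a pose out of reach is approached as far as the arm can. A call with a number of a shift or a turn outside -1 to 1 is refused whole. A call with a gripper value outside its range is refused whole. The fingers move at their own pace and stop on an object; the grip force is fixed at half the most. Time passes only in rows, so rows that do not move let the fingers close. It gives the time, the measured TCP pose, the force and the opening at its end, in the units of the state.
- state(): the state, without advancing time (a new reading comes with each control period).
- grab_frame(name): name is "scene" or "top" or "wrist"; returns a dict with "frame" (384x512x3 uint8, red, green, blue), "z_map" (384x512 float32, m along the optical axis (not along the pixel's ray), 0 where there is no reading), "K" (3x3 intrinsics, pixels), "world_from_camera" (4x4, takes a point from camera to world coordinates); the wrist camera has in their place "hand_eye" (4x4, takes a point from camera to tool coordinates, whose origin is the TCP and whose axes are the tool frame's). Camera axes: x right, y down, z forward; pixel columns grow to the right and rows downward; lengths in m; the calibration is good to about 2 mm. The wrist camera is an equidistant fisheye: a pixel r from the principal point sees the ray r / f radians off the axis. A picture is of the moment at which its call begins: read the wrist's pose just before it.
- ticket.job_done(): hands the job in, once; it reports no verdict.
The state is a dict: "time": time; "joint_pos": joint angles; "joint_vel": joint speeds; "joint_efforts": joint torques, N m; "tool_pos": TCP position; "tool_rot": TCP orientation; "contact_force": force on the tool from outside, world axes, zero at the start; "ft_torque": the same for the moment, N m; "gripper_width": opening from 0.0 (shut) to 1.0 (fully open).
Only numpy, scipy, OpenCV 4.12 (cv2) and the standard library are available. Lean on these libraries where they do the work, as an engineer would, in place of code of your own. Each camera call takes 0.05 s, during which the arm holds its last target.

### The job

Take the two stacks of enamel-colour pots apart and stand each of the five pots upright in the middle of the test tile of its own colour, one pot per tile. They are porcelain: set each one down gently, and do not drop, throw or tip over any of them.

Things in the scene. Friction and masses are not known exactly. Their poses are not given: they have to be found in the camera images.
- pot_blue: Loose round enamel pot, an upright cylinder 66 mm in diameter, 30 mm high, flat top and bottom: white porcelain below, gold line, glossy blue lid in the upper 16 mm (fixed, does not come off). 50 to 260 g. Origin: centre of its underside, z up; being round, its yaw means nothing. Starts at the bottom of a stack (two stacks, of 3 and 2 pots).
- pot_green: Loose round enamel pot, an upright cylinder 66 mm in diameter, 30 mm high, flat top and bottom: white porcelain below, gold line, glossy green lid in the upper 16 mm (fixed, does not come off). 50 to 260 g. Origin: centre of its underside, z up; being round, its yaw means nothing. Starts at the bottom of a stack (two stacks, of 3 and 2 pots).
- pot_red: Loose round enamel pot, an upright cylinder 53 mm in diameter, 30 mm high, flat top and bottom: white porcelain below, gold line, glossy red lid in the upper 16 mm (fixed, does not come off). 50 to 260 g. Origin: centre of its underside, z up; being round, its yaw means nothing. Starts second in a stack, on a 66 mm pot (two stacks, of 3 and 2 pots).
- pot_yellow: Loose round enamel pot, an upright cylinder 53 mm in diameter, 30 mm high, flat top and bottom: white porcelain below, gold line, glossy yellow lid in the upper 16 mm (fixed, does not come off). 50 to 260 g. Origin: centre of its underside, z up; being round, its yaw means nothing. Starts second in a stack, on a 66 mm pot (two stacks, of 3 and 2 pots).
- pot_black: Loose round enamel pot, an upright cylinder 40 mm in diameter, 30 mm high, flat top and bottom: white porcelain below, gold line, glossy black lid in the upper 16 mm (fixed, does not come off). 50 to 260 g. Origin: centre of its underside, z up; being round, its yaw means nothing. Starts third and topmost in one stack, on a 53 mm pot (two stacks, of 3 and 2 pots).
- tile_blue: Fixed square white porcelain test tile, 90 x 90 mm and 6 mm thick, lying flat on the table, with a flat blue disc 80 mm across painted in its middle. Origin: centre of its underside, on the table top; its flat upper face is 6 mm above; x and y along its edges.
- tile_green: Fixed square white porcelain test tile, 90 x 90 mm and 6 mm thick, lying flat on the table, with a flat green disc 80 mm across painted in its middle. Origin: centre of its underside, on the table top; its flat upper face is 6 mm above; x and y along its edges.
- tile_red: Fixed square white porcelain test tile, 90 x 90 mm and 6 mm thick, lying flat on the table, with a flat red disc 80 mm across painted in its middle. Origin: centre of its underside, on the table top; its flat upper face is 6 mm above; x and y along its edges.
- tile_yellow: Fixed square white porcelain test tile, 90 x 90 mm and 6 mm thick, lying flat on the table, with a flat yellow disc 80 mm across painted in its middle. Origin: centre of its underside, on the table top; its flat upper face is 6 mm above; x and y along its edges.
- tile_black: Fixed square white porcelain test tile, 90 x 90 mm and 6 mm thick, lying flat on the table, with a flat black disc 80 mm across painted in its middle. Origin: centre of its underside, on the table top; its flat upper face is 6 mm above; x and y along its edges.
Things that resemble listed ones, but are neither listed nor needed, are in the scene too. What is shaped like the tile_blue but brown is not meant. Several things look just like the pot_blue: the one meant starts nearest to the robot's base.

How it is judged:
At the end, for the whole second after the job is handed in: Each of the five pots stands on the tile of its own colour, its centre within 12 mm of the tile's centre, its foot flat on the tile's face (upright within 4.5 degrees), at rest and released (horizontal distance between pot_blue and tile_blue below 0.012 m and z of pot_blue in the frame of tile_blue between 0.003 and 0.0095 m and angle between each of pot_blue, pot_green, pot_red, pot_yellow, pot_black's own z axis and vertical below 0.08 rad and linear speed of each of pot_blue, pot_green, pot_red, pot_yellow, pot_black below 0.02 m/s and angular speed of each of pot_blue, pot_green, pot_red, pot_yellow, pot_black below 0.2 rad/s and contact force between the fingers and pot_blue below 0.1 N and horizontal distance between pot_green and tile_green below 0.012 m and z of pot_green in the frame of tile_green between 0.003 and 0.0095 m and contact force between the fingers and pot_green below 0.1 N and horizontal distance between pot_red and tile_red below 0.012 m and z of pot_red in the frame of tile_red between 0.003 and 0.0095 m and contact force between the fingers and pot_red below 0.1 N and horizontal distance between pot_yellow and tile_yellow below 0.012 m and z of pot_yellow in the frame of tile_yellow between 0.003 and 0.0095 m and contact force between the fingers and pot_yellow below 0.1 N and horizontal distance between pot_black and tile_black below 0.012 m and z of pot_black in the frame of tile_black between 0.003 and 0.0095 m and contact force between the fingers and pot_black below 0.1 N); the robot touches nothing.
It fails at once if a pot tipped over (more than 40 degrees from upright) (angle between any of pot_blue, pot_green, pot_red, pot_yellow, pot_black's own z axis and vertical above 0.7 rad).
It fails at once if a pot dropped or flung (faster than 0.6 m/s while not held: a fall of about 20 mm) ((linear speed of pot_blue above 0.6 m/s and contact force between the fingers and pot_blue below 0.05 N) or (linear speed of pot_green above 0.6 m/s and contact force between the fingers and pot_green below 0.05 N) or (linear speed of pot_red above 0.6 m/s and contact force between the fingers and pot_red below 0.05 N) or (linear speed of pot_yellow above 0.6 m/s and contact force between the fingers and pot_yellow below 0.05 N) or (linear speed of pot_black above 0.6 m/s and contact force between the fingers and pot_black below 0.05 N)).
It also fails if it takes over 141 s, if anything falls off the work surface, if the arm or the gripper's body presses on something with over 40 N, if the wrist force passes 120 N, or if a joint passes its speed limit or range.

## Working session

There is one attempt and no reset: what is moved stays moved. The work goes in short steps, Python scripts to look and compute and a tool call to move; the robot and the scene stay as the last step left them, time stands still between calls to the robot, and variables do not carry over. Pictures are saved under pics/ and viewed, and the job is handed in when it is done.

Besides the shell and the picture viewer there is one more tool, called after "Call:" by a JSON object that holds its "op" and its "data", one argument or row to a line. carry_out: Moves the arm, as the interface text tells. Shift numbers are shares of 0.04 m and turn numbers shares of 5 degrees, none past 1 either way. Its arguments: {"type":"object","properties":{"moves":{"type":"array"}},"required":["moves"]}

```bash
mkdir -p pics; ls
python3 - <<'E'
from plant import state, grab_frame, ticket, manip
import cv2,numpy as np
print(state()); print(manip, [a for a in dir(manip) if a[0]!='_'], manip.grip_depth)
for n in ("scene","top"):
    f=grab_frame(n); cv2.imwrite(f"pics/{n}0.png",f["frame"][:,:,::-1]); np.savez(f"{n}0.npz",**f); print(n,f["K"],f["world_from_camera"])
E
```

```text
pics
{'time': 0.0, 'joint_pos': array([ 9.99986527e-01,  5.33476553e-02,  1.61425792e+00,  1.52519436e-05,
        1.47599151e+00, -1.19024228e-01]), 'joint_vel': array([ 1.72953998e-04, -1.39961751e-05,  1.27279157e-04, -3.92297680e-04,
        1.15617078e-03, -2.85825429e-04]), 'joint_efforts': array([ 1.99231792e-03, -3.93678331e+01, -3.70180535e+01,  1.12095561e-04,
        6.80013283e-03,  9.23419975e-06]), 'tool_pos': array([0.27253832, 0.56177621, 0.23009027]), 'tool_rot': array([ 4.20453797e-04,  8.47517706e-01,  5.30766177e-01, -9.09789032e-04]), 'contact_force': array([-0.05827477, -0.44335248, -0.11744536]), 'ft_torque': array([-0.00388983,  0.00340534,  0.02428868]), 'gripper_width': 0.9992946174034109}
<Robot object at 0x7f7a3cfffa10> ['IKError', 'grip_depth'] 0.0187
scene [[432.43564405   0.         253.17386878]
 [  0.         432.43564405 183.18606841]
 [  0.           0.           1.        ]] [[ 0.69618094  0.6015877  -0.3916942   0.96999529]
 [ 0.71771457 -0.5720715   0.39701385 -0.43147944]
 [ 0.01476156 -0.55751811 -0.83003353  0.99918916]
 [ 0.          0.          0.          1.        ]]
top [[400.28122632   0.         249.90823897]
 [  0.         400.28122632 193.10085048]
 [  0.           0.           1.        ]] [[-0.02545082 -0.98581267  0.16590851  0.31195571]
 [-0.99949182  0.02827949  0.01470928  0.02225908]
 [-0.01919241 -0.16544984 -0.98603144  1.27668985]
 [ 0.          0.          0.          1.        ]]
```

View pics/scene0.png

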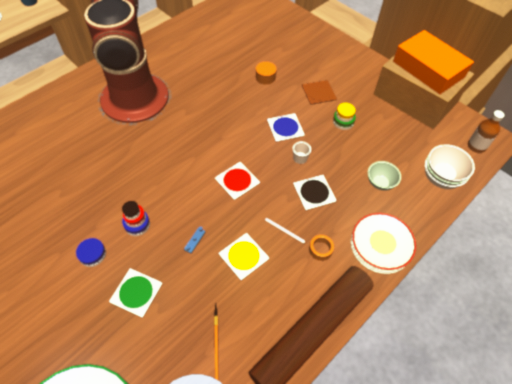

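View pics/top0.png

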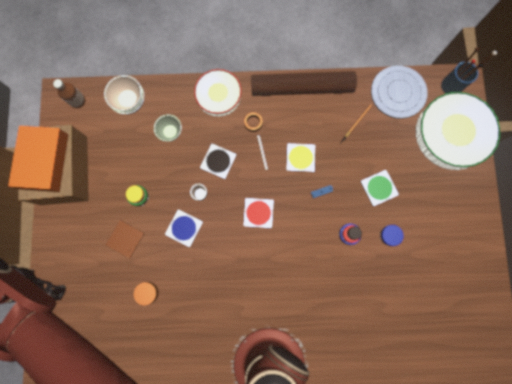

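The scene image shows the tiles blue (286,127), red (237,180), black (315,192), yellow (243,256) and green (136,292). The black/red/blue stack is at (133,217), yellow/green at (345,115), and a decoy blue pot at (90,251). The top view agrees: stacks at (350,234) and (136,195). Next I measure them.

```bash
cat > h.py <<'E'
import numpy as np,cv2
def ray(K,T,u,v,z):
    d=T[:3,:3]@np.array([(u-K[0,2])/K[0,0],(v-K[1,2])/K[1,1],1]);o=T[:3,3]
    return o+d*(z-o[2])/d[2]
def cmask(rgb,c):
    hsv=cv2.cvtColor(rgb,cv2.COLOR_RGB2HSV);H,S,V=[hsv[...,i].astype(int) for i in range(3)]
    if c=='red': return ((H<6)|(H>174))&(S>190)&(V>130)
    if c=='yellow': return (H>24)&(H<34)&(S>170)&(V>130)
    if c=='green': return (H>45)&(H<75)&(S>140)&(V>50)
    if c=='blue': return (H>112)&(H<128)&(S>150)&(V>60)
    if c=='black': return (V<55)
E
cat > m.py <<'E'
from h import *
import sys
for n in ("scene","top"):
    f=np.load(f"{n}0.npz");rgb=f["frame"];K=f["K"];T=f["world_from_camera"];D=f["z_map"]
    for c in ('blue','green','red','yellow','black'):
        m=cmask(rgb,c).astype(np.uint8)
        k,lab,st,ce=cv2.connectedComponentsWithStats(m)
        for i in range(1,k):
            if st[i,4]<40 or st[i,4]>2000: continue
            u,v=ce[i]; d=np.median(D[lab==i])
            p=T[:3,:3]@(d*np.array([(u-K[0,2])/K[0,0],(v-K[1,2])/K[1,1],1]))+T[:3,3]
            print(n,c,st[i],ce[i].round(1),'depthpt',p.round(3),'z6',ray(K,T,u,v,.006)[:2].round(4))
E
python3 m.py
python3 - <<'E'
import cv2
a=cv2.imread('pics/top0.png');b=cv2.imread('pics/scene0.png')
r=lambda i,x,y:cv2.resize(i[y:y+50,x:x+60],(390,290),interpolation=cv2.INTER_CUBIC)
import numpy as np
cv2.imwrite('pics/z.png',np.vstack([np.hstack([r(a,325,210),r(a,108,170)]),np.hstack([r(b,105,192),r(b,315,92)])]))
E
```

```text
scene blue [274 118  23  17 300] [285.2 126.3] depthpt [0.419 0.259 0.006] z6 [0.419  0.2592]
scene blue [123 218  25  14 108] [135.7 226.7] depthpt [ 0.405 -0.274  0.032] z6 [ 0.3896 -0.2702]
scene blue [ 77 239  26  24 494] [ 89.5 250.5] depthpt [ 0.38  -0.393  0.03 ] z6 [ 0.3653 -0.3923]
scene green [335 114  20  11  69] [344.2 120.8] depthpt [0.539 0.386 0.031] z6 [0.5283 0.4074]
scene green [120 277  32  30 746] [135.4 291.7] depthpt [ 0.531 -0.372  0.006] z6 [ 0.5312 -0.3723]
scene red [224 169  26  22 441] [236.8 179.4] depthpt [0.461 0.019 0.006] z6 [0.4608 0.0194]
scene red [123 205  21  19 123] [136.  216.5] depthpt [ 0.399 -0.262  0.062] z6 [ 0.3652 -0.2519]
scene yellow [338 103  18  14 184] [346.3 109. ] depthpt [0.527 0.403 0.06 ] z6 [0.5015 0.451 ]
scene yellow [229 242  30  28 672] [243.4 255.3] depthpt [ 0.64  -0.125  0.006] z6 [ 0.6398 -0.1244]
scene black [ 98  43  38  27 731] [117.   56.2] depthpt [ 0.082 -0.049  0.243] z6 [-0.1956  0.0703]
top black [ 477    0   35   91 1997] [497.9  40.7] depthpt [ 1.167 -0.979 -0.244] z6 [ 1.026 -0.814]
top black [458  63  18  17 194] [466.8  71. ] depthpt [ 0.882 -0.652  0.085] z6 [ 0.9201 -0.6971]
top black [448  73  11  13  50] [452.1  78.3] depthpt [ 0.862 -0.607  0.08 ] z6 [ 0.8958 -0.6454]
top black [  0 258   9  12  71] [  3.1 264.5] depthpt [0.316 0.511 0.506] z6 [0.3194 0.8274]
top black [  0 267  52  33 574] [ 26.3 281.5] depthpt [0.283 0.475 0.486] z6 [0.2648 0.7498]
top black [ 49 287  16  16 128] [ 56.5 292.9] depthpt [0.248 0.497 0.319] z6 [0.2277 0.6522]
top black [273 346  32  23 201] [288.4 355.8] depthpt [ 0.084 -0.045  0.264] z6 [ 0.0262 -0.0618]
top black [246 350  19  16  82] [252.6 356. ] depthpt [0.046 0.044 0.088] z6 [0.0279 0.0457]
top black [248 361  14  19  89] [253.8 370. ] depthpt [0.051 0.039 0.253] z6 [-0.012   0.0431]
```

View pics/z.png

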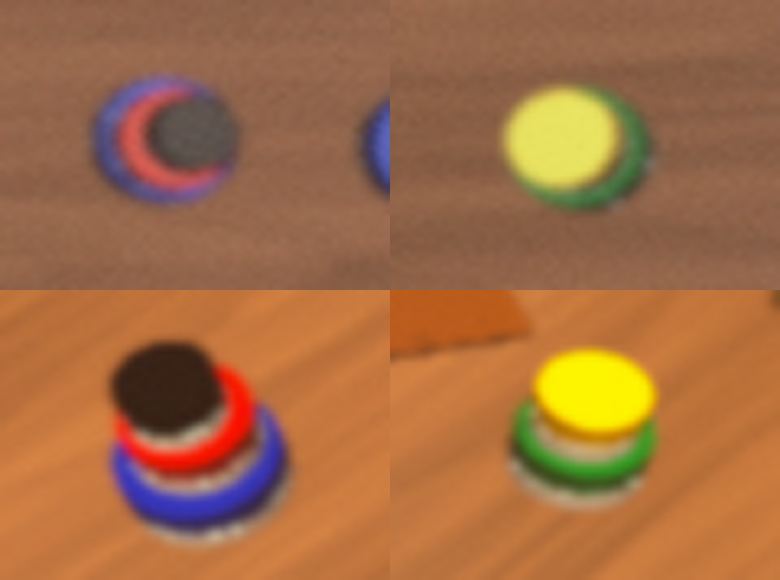

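```bash
cat > m2.py <<'E'
from h import *
def cm(rgb,c,n):
    hsv=cv2.cvtColor(rgb,cv2.COLOR_RGB2HSV);H,S,V=[hsv[...,i].astype(int) for i in range(3)]
    s=110 if n=='top' else 150
    return {'red':((H<6)|(H>172))&(S>s)&(V>110),'yellow':(H>24)&(H<34)&(S>s-20)&(V>110),'green':(H>45)&(H<80)&(S>80)&(V>50),
     'blue':(H>108)&(H<130)&(S>s)&(V>60),'black':(V<(85 if n=='top' else 60))}[c]
for n in ("scene","top"):
    f=np.load(f"{n}0.npz");rgb=f["frame"];K=f["K"];T=f["world_from_camera"];D=f["z_map"].astype(float)
    u,v=np.meshgrid(np.arange(512),np.arange(384))
    P=np.stack([(u-K[0,2])/K[0,0]*D,(v-K[1,2])/K[1,1]*D,D],-1)@T[:3,:3].T+T[:3,3]
    inws=(P[...,0]>.25)&(P[...,0]<.85)&(np.abs(P[...,1])<.5)&(P[...,2]<.15)&(D>0)
    for c in ('blue','green','red','yellow','black'):
        m=(cm(rgb,c,n)&inws).astype(np.uint8)
        k,lab,st,ce=cv2.connectedComponentsWithStats(m)
        for i in range(1,k):
            if st[i,4]<30: continue
            q=P[lab==i]; z=np.median(q[:,2]); 
            r=ray(K,T,*ce[i],0.006)
            e=cv2.minEnclosingCircle(q[np.abs(q[:,2]-z)<.006][:,:2].astype(np.float32))
            print(n,c,st[i,4],ce[i].round(1),'z',z.round(3),'z6',r[:2].round(4),'circ',np.round(e[0],4),round(2*e[1],3))
    for nm,cx,cy,hs in (('A',.395,-.262,(.03,.06,.09)),('B',.53,.395,(.03,.06))):
        near=np.hypot(P[...,0]-cx,P[...,1]-cy)<.06
        for h in hs:
            q=P[near&(np.abs(P[...,2]-h)<.006)]
            if len(q)<10: print(nm,h,len(q));continue
            e=cv2.minEnclosingCircle(q[:,:2].astype(np.float32))
            print(n,nm,h,len(q),np.median(q[:,2]).round(4),'circ',np.round(e[0],4),round(2*e[1],4))
E
python3 m2.py
```

```text
scene blue 299 [285.3 126.3] z 0.007 z6 [0.4191 0.2592] circ [0.4185 0.2584] 0.07
scene blue 108 [135.8 226.6] z 0.03 z6 [ 0.3895 -0.27  ] circ [ 0.3887 -0.2655] 0.062
scene blue 492 [ 89.5 250.5] z 0.03 z6 [ 0.3653 -0.3924] circ [ 0.3791 -0.3926] 0.066
scene green 69 [344.2 120.8] z 0.03 z6 [0.5283 0.4074] circ [0.5295 0.3996] 0.059
scene green 815 [135.3 291.7] z 0.007 z6 [ 0.5311 -0.3725] circ [ 0.5309 -0.3718] 0.078
scene red 467 [236.9 179.5] z 0.007 z6 [0.4613 0.0194] circ [0.4607 0.0199] 0.076
scene red 148 [135.6 216.8] z 0.06 z6 [ 0.3653 -0.2533] circ [ 0.3858 -0.2613] 0.053
scene yellow 184 [346.3 109. ] z 0.06 z6 [0.5015 0.451 ] circ [0.5284 0.4045] 0.055
scene yellow 701 [243.3 255.2] z 0.007 z6 [ 0.6393 -0.1243] circ [ 0.6392 -0.124 ] 0.079
scene black 140 [130.3 208.7] z 0.09 z6 [ 0.3353 -0.249 ] circ [ 0.3881 -0.2653] 0.036
scene A 0.03 174 0.03 circ [ 0.3877 -0.264 ] 0.0661
scene A 0.06 129 0.06 circ [ 0.3853 -0.2611] 0.0539
scene A 0.09 197 0.0898 circ [ 0.3858 -0.2626] 0.0428
scene B 0.03 107 0.0304 circ [0.5285 0.4021] 0.0667
scene B 0.06 199 0.0597 circ [0.5283 0.
[... 396 characters left out ...]
] circ [0.462  0.0168] 0.073
top red 96 [348.  234.8] z 0.062 z6 [ 0.3838 -0.2641] circ [ 0.3835 -0.2605] 0.048
top yellow 371 [300.5 157. ] z 0.007 z6 [ 0.6404 -0.1267] circ [ 0.6407 -0.1269] 0.073
top yellow 233 [134.1 193.7] z 0.059 z6 [0.5347 0.4159] circ [0.5244 0.401 ] 0.052
top black 322 [303.8  91.9] z 0.046 z6 [ 0.8645 -0.1483] circ [ 0.8463 -0.1411] 0.327
top black 318 [217.6 160.6] z 0.006 z6 [0.6364 0.1439] circ [0.6366 0.144 ] 0.068
top A 0.03 89 0.0306 circ [ 0.3847 -0.2649] 0.0659
top A 0.06 90 0.06 circ [ 0.3834 -0.2619] 0.0527
top A 0.09 141 0.0901 circ [ 0.3835 -0.2642] 0.0404
top B 0.03 87 0.0294 circ [0.5245 0.4027] 0.0661
top B 0.06 222 0.0595 circ [0.524  0.4024] 0.0547
```

Each pot is found at its expected height and diameter. The two cameras agree to about 2–4 mm. First I align the tool axes with the world.

Call:
{"op": "carry_out", "data": {
  "moves": [
    [[0,0,-0.865,0,0,0,1],[0,0,-0.865,0,0,0,1],[0,0,-0.865,0,0,0,1],[0,0,-0.865,0,0,0,1],[0,0,-0.865,0,0,0,1],[0,0,-0.865,0,0,0,1],[0,0,0,0,0,0,1]]
  ]
}}

```text
time: 0.68
tool_pos: [0.2727, 0.562, 0.2306]
tool_rot: [0.0, 0.706, 0.708, -0.001]
contact_force: [0.3, -0.2, -0.5]
gripper_width: 1.0
```

Call:
{"op": "carry_out", "data": {
  "moves": [
    [[0,0,0,-0.497,0.79,0,1],[0,0,0,-0.497,0.79,0,1],[0,0,0,-0.497,0.79,0,1],[0,0,0,-0.497,0.79,0,1],[0,0,0,-0.497,0.79,0.2,1],[0,0,0,-0.497,0.79,0.3,1],[0,0,0,-0.497,0.79,0.3,1],[0,0,0,-0.497,0.79,0.2,1]]
  ]
}}

```text
time: 1.35
tool_pos: [0.5266, 0.4019, 0.1896]
tool_rot: [-0.0, 0.708, 0.707, -0.001]
contact_force: [-0.4, 0.4, -1.0]
gripper_width: 1.002
```

Call:
{"op": "carry_out", "data": {
  "moves": [
    [[0,0,0,0,0,0,1],[0,0,0,0,0,0,1]]
  ]
}}

```text
time: 1.52
tool_pos: [0.5267, 0.4018, 0.1897]
tool_rot: [-0.0, 0.708, 0.706, -0.001]
contact_force: [-0.5, 0.1, -0.3]
gripper_width: 1.0
```

Run:
```python
from plant import state, grab_frame
import cv2,numpy as np
print(state()['tool_pos'])
f=grab_frame("wrist"); cv2.imwrite("pics/w1.png",f["frame"][:,:,::-1]); print(f["K"],f["hand_eye"])
np.savez("w1.npz",**f)
```

```text
[0.52666271 0.40184026 0.18967289]
[[297.31863964   0.         254.74531963]
 [  0.         297.31863964 193.58976512]
 [  0.           0.           1.        ]] [[ 9.99999762e-01  3.77145286e-04 -5.78389753e-04  4.47423215e-04]
 [-1.78238175e-04  9.50258131e-01  3.11463404e-01 -7.99849492e-02]
 [ 6.67086521e-04 -3.11463227e-01  9.50257972e-01 -1.43079839e-01]
 [ 0.00000000e+00  0.00000000e+00  0.00000000e+00  1.00000000e+00]]
```

View pics/w1.png

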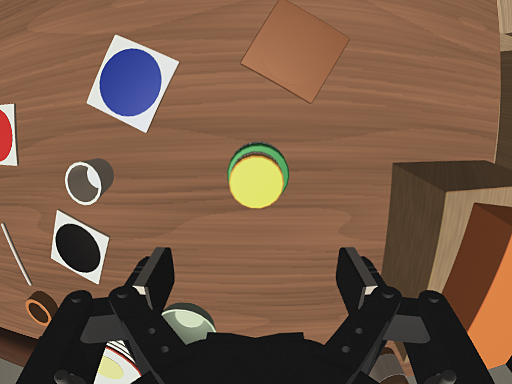

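The wrist view shows the yellow lid at (256,181) over green, the blue disc at (130,82) and the black disc at (78,247). Now I turn these into world positions.

```bash
cat > w.py <<'E'
from h import *
from scipy.spatial.transform import Rotation as Ro
def wray(f,tp,tr,u,v,z):
    K=f["K"];a=(u-K[0,2])/K[0,0];b=(v-K[1,2])/K[1,1];t=np.hypot(a,b)
    d=np.array([np.sin(t)*a/t,np.sin(t)*b/t,np.cos(t)]) if t>0 else np.array([0,0,1.])
    H=f["hand_eye"];R=Ro.from_quat([tr[1],tr[2],tr[3],tr[0]]).as_matrix()
    o=R@H[:3,3]+tp; d=R@(H[:3,:3]@d); return o+d*(z-o[2])/d[2]
def look(name,specs,mina=150):
    from plant import state,grab_frame
    s=state();f=grab_frame("wrist");cv2.imwrite(f"pics/{name}.png",f["frame"][:,:,::-1])
    print('tcp',s['tool_pos'].round(4),'w',round(s['gripper_width'],3),'t',round(s['time'],2))
    hsv=cv2.cvtColor(f["frame"],cv2.COLOR_RGB2HSV);H,S,V=[hsv[...,i].astype(int) for i in range(3)]
    for c,z in specs:
        m={'red':((H<6)|(H>172))&(S>150)&(V>110),'yellow':(H>24)&(H<34)&(S>120)&(V>110),'green':(H>45)&(H<80)&(S>110)&(V>50),
          'blue':(H>108)&(H<130)&(S>130)&(V>60),'black':(V<75)&(S<140)}[c].astype(np.uint8)
        k,lab,st,ce=cv2.connectedComponentsWithStats(m)
        for i in range(1,k):
            if st[i,4]<mina: continue
            cs,_=cv2.findContours((lab==i).astype(np.uint8),0,1)
            q=np.array([wray(f,s['tool_pos'],s['tool_rot'],*p[0],z)[:2] for p in max(cs,key=len)],np.float32)
            e=cv2.minEnclosingCircle(q); 
            if 2*e[1]>.12: continue
            M=cv2.moments(q.reshape(-1,1,2))
            print(c,'z',z,ce[i].round(0),st[i,4],'circ',np.round(e[0],4),'d',round(2*e[1],4),'cen',round(M['m10']/M['m00'],4),round(M['m01']/M['m00'],4))
E
python3 -c "
from w import look
look('w2',[('yellow',.06),('green',.03),('blue',.006),('black',.006)])"
```

```text
tcp [0.5259 0.403  0.1905] w 0.999 t 1.57
yellow z 0.06 [254. 183.] 2045 circ [0.5255 0.4033] d 0.0514 cen 0.525 0.4029
green z 0.03 [266. 160.] 483 circ [0.5244 0.4049] d 0.0653 cen 0.5088 0.4174
blue z 0.006 [129.  82.] 3200 circ [0.4187 0.258 ] d 0.0793 cen 0.4186 0.2581
black z 0.006 [ 77. 248.] 1560 circ [0.6357 0.1452] d 0.0794 cen 0.6357 0.1451
```

Call:
{"op": "carry_out", "data": {
  "moves": [
    [[0,0,0,0,0,0.6,1],[0,0,0,0,0,0.6,1],[0,0,0,0,0,0.6,1],[0,0,0,0,0,0.6,1],[0,0,0,0,0,0.6,1],[0,0,0,0,0,0.5,1],[0,0,0,0,0,0.25,1],[0,0,0,0,0,0.15,1]]
  ]
}}

```text
time: 2.28
tool_pos: [0.524, 0.4041, 0.0339]
tool_rot: [-0.0, 0.706, 0.708, -0.001]
contact_force: [-0.5, -0.2, 0.5]
gripper_width: 1.002
```

Call:
{"op": "carry_out", "data": {
  "moves": [
    [[0,0,0,0,0,0,-0.2],[0,0,0,0,0,0,-0.2],[0,0,0,0,0,0,-0.2],[0,0,0,0,0,0,-1],[0,0,0,0,0,0,-1],[0,0,0,0,0,0,-1],[0,0,0,0,0,0,-1]]
  ]
}}

```text
time: 2.87
tool_pos: [0.5273, 0.4046, 0.0379]
tool_rot: [0.0, 0.707, 0.707, 0.002]
contact_force: [0.5, 0.5, 6.8]
gripper_width: 0.601
```

```bash
python3 -c "
from w import look
look('w3',[('yellow',.06)])"
```

```text
tcp [0.5273 0.4046 0.0379] w 0.601 t 2.87
yellow z 0.06 [255. 266.] 6955 circ [0.5257 0.4048] d 0.0504 cen 0.5256 0.4048
```

View pics/w3.png

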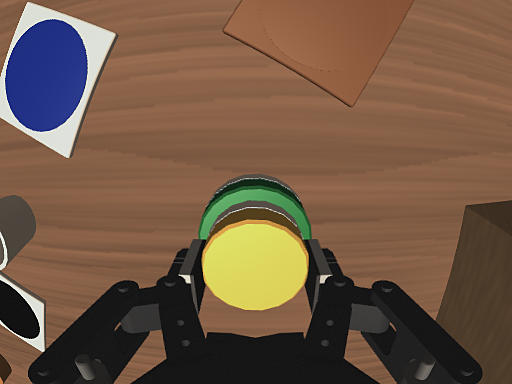

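The pot is gripped (width 0.60, about 51 mm). The fingertips look to be just touching the green lid: the TCP rose 4 mm with 6.8 N. I lift gently.

Call:
{"op": "carry_out", "data": {
  "moves": [
    [[0,0,0,0,0,-0.1,-1],[0,0,0,0,0,-0.15,-1],[0,0,0,0,0,-0.3,-1],[0,0,0,0,0,-0.6,-1],[0,0,0,0,0,-0.8,-1],[0,0,0,0,0,-0.8,-1],[0,0,0,0,0,-0.8,-1],[0,0,0,0,0,-0.5,-1]]
  ]
}}

```text
time: 3.58
tool_pos: [0.5268, 0.4041, 0.2025]
tool_rot: [0.001, 0.707, 0.707, 0.003]
contact_force: [0.6, -0.3, -0.2]
gripper_width: 0.598
```

Call:
{"op": "carry_out", "data": {
  "moves": [
    [[0,0,0,-0.4,0.09,0,-1],[0,0,0,-0.8,0.17,0,-1],[0,0,0,-0.9,0.19,0,-1],[0,0,0,-0.9,0.19,0,-1],[0,0,0,-0.9,0.19,0,-1],[0,0,0,-0.9,0.19,0,-1],[0,0,0,-0.9,0.19,0,-1],[0,0,0,-0.9,0.19,0,-1]]
  ]
}}

```text
time: 4.25
tool_pos: [0.5812, 0.1369, 0.1962]
tool_rot: [-0.0, 0.707, 0.707, -0.001]
contact_force: [0.2, 0.1, -1.2]
gripper_width: 0.594
```

```bash
python3 -c "
from w import look
look('w4',[('green',.006),('yellow',.006),('red',.006)])"
```

```text
tcp [0.5812 0.1369 0.1962] w 0.594 t 4.25
green z 0.006 [462. 135.] 1542 circ [0.5291 0.4156] d 0.0739 cen 0.5278 0.4162
yellow z 0.006 [ 66. 213.] 1501 circ [ 0.6399 -0.1301] d 0.0781 cen 0.6402 -0.1301
red z 0.006 [148.  70.] 2853 circ [0.4615 0.0138] d 0.079 cen 0.4614 0.0137
```

View pics/w4.png

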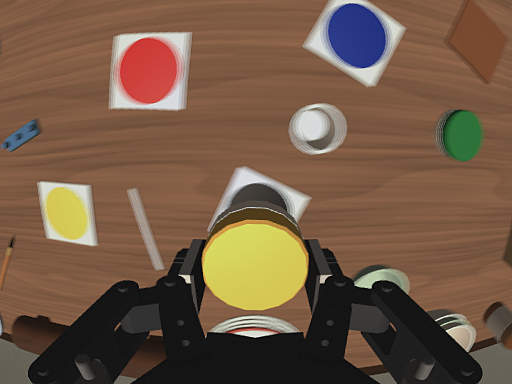

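Call:
{"op": "carry_out", "data": {
  "moves": [
    [[0,0,0,-0.9,0.2,0,-1],[0,0,0,-0.9,0.2,0,-1],[0,0,0,-0.9,0.2,0,-1],[0,0,0,-0.9,0.2,0,-1],[0,0,0,-0.9,0.2,0,-1],[0,0,0,-0.9,0.2,0,-1],[0,0,0,-0.7,0.16,0,-1],[0,0,0,-0.45,0.1,0,-1]]
  ]
}}

```text
time: 4.97
tool_pos: [0.64, -0.1257, 0.1962]
tool_rot: [-0.001, 0.708, 0.707, -0.001]
contact_force: [-0.4, -0.6, -1.2]
gripper_width: 0.597
```

Call:
{"op": "carry_out", "data": {
  "moves": [
    [[0,0,0,0,0,0,-1],[0,0,0,0,0,0.3,-1],[0,0,0,0,0,0.7,-1],[0,0,0,0,0,0.7,-1],[0,0,0,0,0,0.7,-1],[0,0,0,0,0,0.7,-1],[0,0,0,0,0,0.35,-1],[0,0,0,0,0,0,-1]]
  ]
}}

```text
time: 5.63
tool_pos: [0.6368, -0.1197, 0.0534]
tool_rot: [-0.005, 0.706, 0.708, -0.002]
contact_force: [-0.1, 0.6, -1.2]
gripper_width: 0.601
```

```bash
python3 -c "
from w import look
look('w5',[('yellow',.06),('yellow',.006),('green',.006)])"
```

```text
tcp [ 0.6368 -0.1197  0.0534] w 0.601 t 5.63
yellow z 0.06 [242. 196.] 4070 circ [ 0.6163 -0.1234] d 0.0573 cen 0.6036 -0.1263
yellow z 0.06 [255. 266.] 6935 circ [ 0.6452 -0.1194] d 0.0564 cen 0.6451 -0.1194
yellow z 0.006 [242. 196.] 4070 circ [ 0.6391 -0.1247] d 0.0798 cen 0.6214 -0.1288
yellow z 0.006 [255. 266.] 6935 circ [ 0.6794 -0.1192] d 0.0785 cen 0.6793 -0.1192
```

View pics/w5.png

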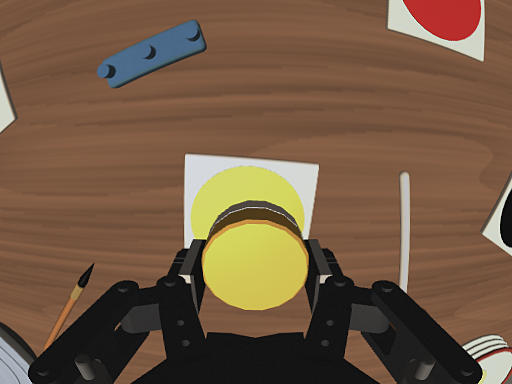

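Call:
{"op": "carry_out", "data": {
  "moves": [
    [[0,0,0,-0.135,0.1,0,-1],[0,0,0,0,0,0.3,-1],[0,0,0,0,0,0.25,-1],[0,0,0,0,0,0.15,-1],[0,0,0,0,0,0.1,-1],[0,0,0,0,0,0,-1],[0,0,0,0,0,0,-1]]
  ]
}}

```text
time: 6.27
tool_pos: [0.6445, -0.1277, 0.0269]
tool_rot: [-0.0, 0.707, 0.707, -0.0]
contact_force: [1.4, -0.4, -0.9]
gripper_width: 0.598
```

```bash
python3 -c "
from w import look
look('w6',[('yellow',.04),('yellow',.006)])
from plant import state; print(state())"
```

```text
tcp [ 0.6445 -0.1277  0.0269] w 0.598 t 6.27
yellow z 0.04 [262. 196.] 5557 circ [ 0.6237 -0.1251] d 0.0635 cen 0.6094 -0.1237
yellow z 0.04 [255. 266.] 6937 circ [ 0.6488 -0.1273] d 0.054 cen 0.6487 -0.1274
yellow z 0.006 [262. 196.] 5557 circ [ 0.6386 -0.1244] d 0.08 cen 0.6211 -0.1228
yellow z 0.006 [255. 266.] 6937 circ [ 0.6708 -0.1273] d 0.0681 cen 0.6706 -0.1274
{'time': 6.3167, 'joint_pos': array([-3.08728469e-01,  3.22152549e-01,  1.66766219e+00,  4.01190257e-06,
        1.15161328e+00, -1.88060282e+00]), 'joint_vel': array([ 0.00034674, -0.00797718, -0.00671293,  0.00205078, -0.00053457,
       -0.00017025]), 'joint_efforts': array([-4.27148378e-03, -4.63029635e+01, -3.22935355e+01, -1.07878128e-03,
        1.99544686e-02,  6.69339852e-05]), 'tool_pos': array([ 0.64490872, -0.12779491,  0.02739711]), 'tool_rot': array([7.23217979e-05, 7.06726114e-01, 7.07487238e-01, 3.93581981e-05]), 'contact_force': array([-0.1950155 ,  0.09958297, -1.08643787]), 'ft_torque': array([0.04242722, 0.03756029, 0.01419315]), 'gripper_width': 0.5984680090926002}
```

View pics/w6.png

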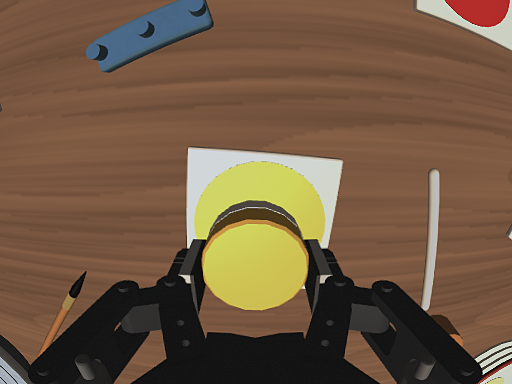

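Call:
{"op": "carry_out", "data": {
  "moves": [
    [[0,0,0,0.06,-0.1,0,-1],[0,0,0,0,0,0.15,-1],[0,0,0,0,0,0.08,-1],[0,0,0,0,0,0,-1],[0,0,0,0,0,0,-1]]
  ]
}}

```text
time: 6.73
tool_pos: [0.6404, -0.1252, 0.0176]
tool_rot: [-0.0, 0.707, 0.708, -0.0]
contact_force: [0.9, 0.6, -0.7]
gripper_width: 0.599
```

Call:
{"op": "carry_out", "data": {
  "moves": [
    [[0,0,0,0,0,0.05,-1],[0,0,0,0,0,0,-1],[0,0,0,0,0,0,-1]]
  ]
}}

```text
time: 6.98
tool_pos: [0.6408, -0.1254, 0.0161]
tool_rot: [-0.0, 0.707, 0.707, -0.0]
contact_force: [-0.4, -0.1, -1.4]
gripper_width: 0.598
```

Near contact. I step down until the force shows.

Call:
{"op": "carry_out", "data": {
  "moves": [
    [[0,0,0,0,0,0.05,-1],[0,0,0,0,0,0,-1],[0,0,0,0,0,0,-1]]
  ]
}}

```text
time: 7.23
tool_pos: [0.6408, -0.1254, 0.014]
tool_rot: [-0.0, 0.707, 0.707, -0.0]
contact_force: [0.1, 0.1, -2.0]
gripper_width: 0.6
```

Call:
{"op": "carry_out", "data": {
  "moves": [
    [[0,0,0,0,0,0.05,-1],[0,0,0,0,0,0,-1],[0,0,0,0,0,0,-1]]
  ]
}}

```text
time: 7.48
tool_pos: [0.6413, -0.1255, 0.0139]
tool_rot: [0.0, 0.707, 0.708, 0.0]
contact_force: [-3.4, 1.0, 7.3]
gripper_width: 0.6
```

Contact is at TCP z = 0.014, as predicted. I release.

Call:
{"op": "carry_out", "data": {
  "moves": [
    [[0,0,0,0,0,-0.03,-1],[0,0,0,0,0,0,0.35],[0,0,0,0,0,0,0.5],[0,0,0,0,0,0,1],[0,0,0,0,0,0,1],[0,0,0,0,0,0,1],[0,0,0,0,0,0,1]]
  ]
}}

```text
time: 8.07
tool_pos: [0.6407, -0.1253, 0.0131]
tool_rot: [-0.0, 0.707, 0.708, -0.0]
contact_force: [0.5, -0.1, 0.2]
gripper_width: 1.0
```

Call:
{"op": "carry_out", "data": {
  "moves": [
    [[0,0,0,0,0,-0.2,1],[0,0,0,0,0,-0.5,1],[0,0,0,0,0,-0.7,1],[0,0,0,0,0,-0.9,1],[0,0,0,0,0,-0.9,1],[0,0,0,0,0,-0.9,1],[0,0,0,0,0,-0.6,1],[0,0,0,0,0,0,1]]
  ]
}}

```text
time: 8.73
tool_pos: [0.6444, -0.1264, 0.2108]
tool_rot: [0.006, 0.707, 0.707, 0.003]
contact_force: [0.3, -0.1, 0.8]
gripper_width: 1.0
```

```bash
python3 -c "
from w import look
look('w7',[('yellow',.036),('yellow',.006),('red',.06),('red',.006),('green',.006)])"
```

```text
tcp [ 0.6444 -0.1264  0.2108] w 1.0 t 8.73
yellow z 0.036 [257. 160.] 3020 circ [ 0.6321 -0.1245] d 0.0721 cen 0.6321 -0.1245
yellow z 0.006 [257. 160.] 3020 circ [ 0.6386 -0.1245] d 0.0789 cen 0.6387 -0.1244
red z 0.06 [376.  23.] 2503 circ [ 0.4763 -0.0037] d 0.0668 cen 0.4793 -0.0032
red z 0.006 [376.  23.] 2503 circ [0.4605 0.0189] d 0.0793 cen 0.464 0.0193
green z 0.006 [69. 84.] 2090 circ [ 0.5303 -0.3727] d 0.0789 cen 0.5303 -0.3725
```

View pics/w7.png

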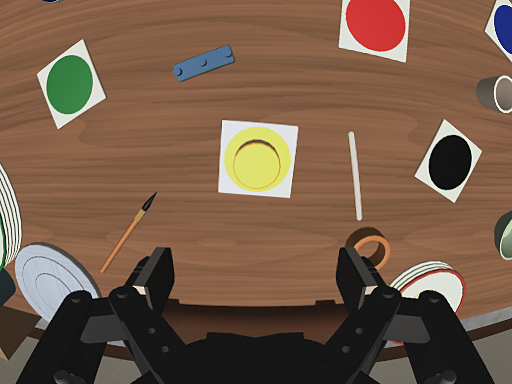

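Yellow stands in its disc: lid at (257,165), disc at (257,160). Next I go to the black pot on stack A.

Call:
{"op": "carry_out", "data": {
  "moves": [
    [[0,0,0,-0.25,-0.48,0,1],[0,0,0,-0.48,-0.9,0,1],[0,0,0,-0.48,-0.9,0,1],[0,0,0,-0.48,-0.9,0,1],[0,0,0,-0.48,-0.9,0,1],[0,0,0,-0.48,-0.9,0,1],[0,0,0,-0.48,-0.9,0,1],[0,0,0,-0.25,-0.48,0,1]]
  ]
}}

```text
time: 9.45
tool_pos: [0.383, -0.2613, 0.1995]
tool_rot: [-0.001, 0.707, 0.707, -0.001]
contact_force: [-0.3, -0.0, -0.4]
gripper_width: 1.003
```

Call:
{"op": "carry_out", "data": {
  "moves": [
    [[0,0,0,0,0,0,1],[0,0,0,0,0,0,1],[0,0,0,0,0,0,1]]
  ]
}}

```text
time: 9.7
tool_pos: [0.3865, -0.2604, 0.2005]
tool_rot: [-0.001, 0.707, 0.707, 0.0]
contact_force: [-0.3, -0.4, 0.3]
gripper_width: 1.0
```

```bash
python3 -c "
from w import look
look('w8',[('black',.09),('red',.06),('blue',.03),('green',.006)])"
```

```text
tcp [ 0.3865 -0.2604  0.2005] w 1.0 t 9.7
black z 0.09 [255. 187.] 941 circ [ 0.3815 -0.2632] d 0.0423 cen 0.3845 -0.2591
black z 0.09 [502. 332.] 249 circ [0.6494 0.1635] d 0.0747 cen 0.64 0.1651
red z 0.06 [257. 166.] 599 circ [ 0.3822 -0.2616] d 0.0523 cen 0.3704 -0.2568
red z 0.06 [446. 222.] 1566 circ [ 0.4362 -0.0256] d 0.0666 cen 0.4362 -0.0256
blue z 0.03 [135. 166.] 1711 circ [ 0.3764 -0.3926] d 0.0656 cen 0.3764 -0.3925
blue z 0.03 [251. 157.] 268 circ [ 0.3832 -0.2645] d 0.0652 cen 0.3653 -0.2605
green z 0.006 [184. 273.] 1058 circ [ 0.5315 -0.3723] d 0.079 cen 0.5332 -0.3568
```

View pics/w8.png

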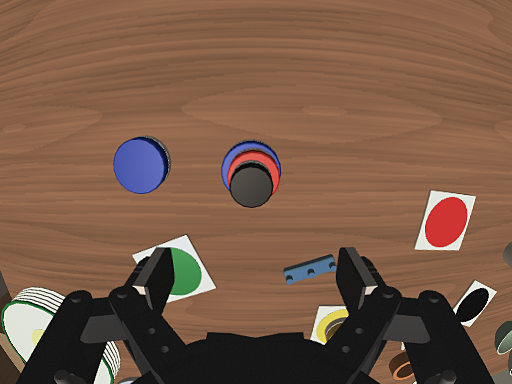

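Call:
{"op": "carry_out", "data": {
  "moves": [
    [[0,0,0,-0.065,-0.075,0,1],[0,0,0,0,0,0.4,1],[0,0,0,0,0,0.7,1],[0,0,0,0,0,0.7,1],[0,0,0,0,0,0.6,1],[0,0,0,0,0,0.4,1],[0,0,0,0,0,0.3,1],[0,0,0,0,0,0,1]]
  ]
}}

```text
time: 10.42
tool_pos: [0.3824, -0.2617, 0.0742]
tool_rot: [-0.003, 0.706, 0.708, -0.0]
contact_force: [0.7, 0.9, -0.7]
gripper_width: 1.0
```

Call:
{"op": "carry_out", "data": {
  "moves": [
    [[0,0,0,0,0,0,1],[0,0,0,0,0,0,1]]
  ]
}}

```text
time: 10.58
tool_pos: [0.3845, -0.264, 0.0786]
tool_rot: [0.001, 0.707, 0.708, 0.0]
contact_force: [-0.2, -0.5, 0.4]
gripper_width: 1.0
```

Call:
{"op": "carry_out", "data": {
  "moves": [
    [[0,0,0,0,0,0.1,1],[0,0,0,0,0,0,0.2],[0,0,0,0,0,0,0],[0,0,0,0,0,0,-0.2],[0,0,0,0,0,0,-1],[0,0,0,0,0,0,-1],[0,0,0,0,0,0,-1],[0,0,0,0,0,0,-1]]
  ]
}}

```text
time: 11.25
tool_pos: [0.3841, -0.264, 0.0741]
tool_rot: [0.001, 0.707, 0.707, -0.0]
contact_force: [-0.6, -0.2, 4.2]
gripper_width: 0.438
```

```bash
python3 -c "
from w import look
look('w9',[('red',.06),('blue',.03)])"
```

```text
tcp [ 0.3841 -0.264   0.0741] w 0.438 t 11.25
red z 0.06 [261. 213.] 1600 circ [ 0.3803 -0.2617] d 0.0514 cen 0.3675 -0.2594
red z 0.06 [497. 269.] 1387 circ [ 0.4212 -0.0531] d 0.0594 cen 0.424 -0.0588
blue z 0.03 [ 88. 205.] 4292 circ [ 0.3763 -0.3923] d 0.0659 cen 0.3761 -0.3922
blue z 0.03 [248. 195.] 1001 circ [ 0.383  -0.2645] d 0.0651 cen 0.3659 -0.2724
```

View pics/w9.png

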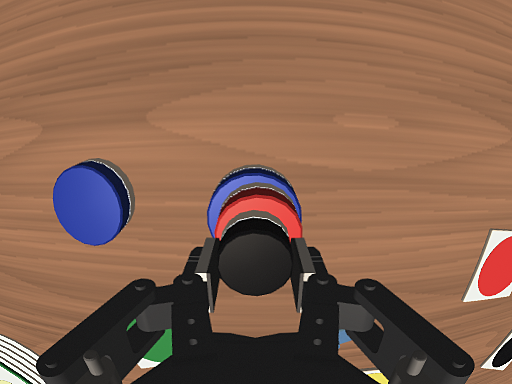

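Call:
{"op": "carry_out", "data": {
  "moves": [
    [[0,0,0,0,0,-0.1,-1],[0,0,0,0,0,-0.2,-1],[0,0,0,0,0,-0.4,-1],[0,0,0,0,0,-0.7,-1],[0,0,0,0,0,-0.7,-1],[0,0,0,0,0,-0.4,-1],[0,0,0,0.2,0.13,0,-1],[0,0,0,0.4,0.25,0,-1]]
  ]
}}

```text
time: 11.97
tool_pos: [0.3989, -0.24, 0.1742]
tool_rot: [0.001, 0.708, 0.707, -0.0]
contact_force: [0.2, 0.2, -0.9]
gripper_width: 0.44
```

Call:
{"op": "carry_out", "data": {
  "moves": [
    [[0,0,0,0.7,0.43,0,-1],[0,0,0,0.8,0.49,0,-1],[0,0,0,0.8,0.49,0,-1],[0,0,0,0.8,0.49,0,-1],[0,0,0,0.8,0.49,0,-1],[0,0,0,0.8,0.49,0,-1],[0,0,0,0.8,0.49,0,-1],[0,0,0,0.8,0.49,0,-1]]
  ]
}}

```text
time: 12.63
tool_pos: [0.5523, 0.0156, 0.1712]
tool_rot: [-0.001, 0.707, 0.708, -0.001]
contact_force: [0.6, -0.9, -1.7]
gripper_width: 0.447
```

Call:
{"op": "carry_out", "data": {
  "moves": [
    [[0,0,0,0.8,0.5,0,-1],[0,0,0,0.8,0.5,0,-1],[0,0,0,0.7,0.43,0,-1],[0,0,0,0.5,0.3,0,-1],[0,0,0,0.3,0.2,0,-1],[0,0,0,0,0,0,-1],[0,0,0,0,0,0,-1],[0,0,0,0,0,0,-1]]
  ]
}}

```text
time: 13.3
tool_pos: [0.6288, 0.1367, 0.1718]
tool_rot: [-0.001, 0.707, 0.708, -0.001]
contact_force: [0.3, -0.5, -0.6]
gripper_width: 0.442
```

```bash
python3 -c "
from w import look
look('w10',[('yellow',.036),('blue',.006),('red',.006)])"
```

```text
tcp [0.6288 0.1367 0.1718] w 0.442 t 13.3
yellow z 0.036 [ 59. 181.] 897 circ [ 0.6305 -0.0999] d 0.072 cen 0.6259 -0.0881
yellow z 0.036 [ 38. 193.] 857 circ [ 0.6398 -0.126 ] d 0.0501 cen 0.6397 -0.1259
blue z 0.006 [370.  10.] 1139 circ [0.429  0.2601] d 0.0753 cen 0.441 0.2622
red z 0.006 [145.  28.] 3353 circ [0.4604 0.0183] d 0.0799 cen 0.463 0.0179
```

View pics/w10.png

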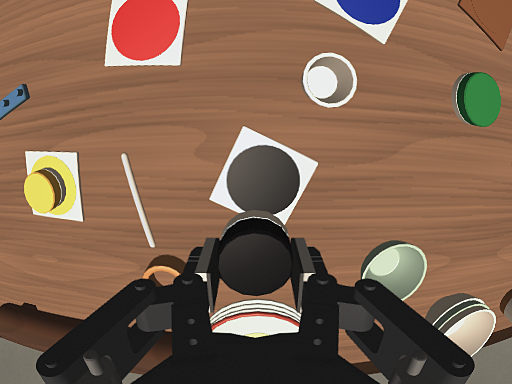

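Call:
{"op": "carry_out", "data": {
  "moves": [
    [[0,0,0,0.2,0.18,0,-1],[0,0,0,0,0,0.3,-1],[0,0,0,0,0,0.6,-1],[0,0,0,0,0,0.7,-1],[0,0,0,0,0,0.7,-1],[0,0,0,0,0,0.6,-1],[0,0,0,0,0,0.3,-1],[0,0,0,0,0,0.1,-1]]
  ]
}}

```text
time: 14.02
tool_pos: [0.6346, 0.1443, 0.0374]
tool_rot: [-0.002, 0.707, 0.707, -0.002]
contact_force: [-0.4, 0.1, -1.4]
gripper_width: 0.442
```

Call:
{"op": "carry_out", "data": {
  "moves": [
    [[0,0,0,0,0,0,-1],[0,0,0,0,0,0,-1],[0,0,0,0,0,0,-1]]
  ]
}}

```text
time: 14.27
tool_pos: [0.6388, 0.145, 0.0437]
tool_rot: [0.001, 0.707, 0.707, 0.002]
contact_force: [-0.6, 0.4, -0.5]
gripper_width: 0.443
```

```bash
python3 -c "
from w import *
look('w11',[('red',.006)])
from plant import state,grab_frame
s=state();f=grab_frame('wrist')
print([wray(f,np.zeros(3),[0,.7071,.7071,0],u,v,.016).round(4) for u,v in ((255,220),(255,257),(255,296),(219,257),(292,257))])"
```

```text
tcp [0.6388 0.145  0.0437] w 0.443 t 14.27
red z 0.006 [65. 12.] 1685 circ [0.4762 0.014 ] d 0.0724 cen 0.4857 0.0115
[array([-0.0254,  0.0005,  0.016 ]), array([-0.0055,  0.0005,  0.016 ]), array([0.0189, 0.0005, 0.016 ]), array([-0.0053, -0.0173,  0.016 ]), array([-0.0053,  0.0188,  0.016 ])]
```

View pics/w11.png

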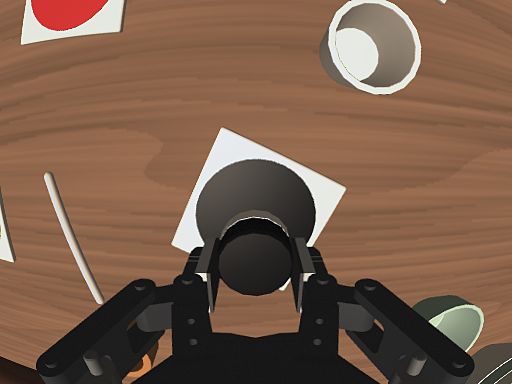

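Call:
{"op": "carry_out", "data": {
  "moves": [
    [[0,0,0,0,-0.05,0.1,-1],[0,0,0,0,0,0.2,-1],[0,0,0,0,0,0.15,-1],[0,0,0,0,0,0.05,-1],[0,0,0,0,0,0,-1],[0,0,0,0,0,0,-1],[0,0,0,0,0,0,-1]]
  ]
}}

```text
time: 14.95
tool_pos: [0.635, 0.1448, 0.0209]
tool_rot: [-0.0, 0.707, 0.708, -0.0]
contact_force: [0.1, 0.8, -1.3]
gripper_width: 0.437
```

Call:
{"op": "carry_out", "data": {
  "moves": [
    [[0,0,0,0,0.03,0,-1],[0,0,0,0,0,0.04,-1],[0,0,0,0,0,0,-1],[0,0,0,0,0,0,-1]]
  ]
}}

```text
time: 15.28
tool_pos: [0.6369, 0.1449, 0.0202]
tool_rot: [0.0, 0.707, 0.708, 0.0]
contact_force: [0.7, -0.3, 1.8]
gripper_width: 0.441
```

Contact at 0.020. I release and lift, then head back to stack A for red.

Call:
{"op": "carry_out", "data": {
  "moves": [
    [[0,0,0,0,0,0,-1],[0,0,0,0,0,0,0.1],[0,0,0,0,0,0,0.3],[0,0,0,0,0,0,1],[0,0,0,0,0,0,1],[0,0,0,0,0,0,1],[0,0,0,0,0,0,1]]
  ]
}}

```text
time: 15.87
tool_pos: [0.6362, 0.1449, 0.0196]
tool_rot: [-0.0, 0.707, 0.708, -0.0]
contact_force: [1.2, -0.3, -0.4]
gripper_width: 1.006
```

Call:
{"op": "carry_out", "data": {
  "moves": [
    [[0,0,0,0,0,-0.2,1],[0,0,0,0,0,-0.5,1],[0,0,0,0,0,-0.7,1],[0,0,0,0,0,-0.9,1],[0,0,0,0,0,-0.9,1],[0,0,0,0,0,-0.7,1],[0,0,0,0,0,0,1],[0,0,0,0,0,0,1]]
  ]
}}

```text
time: 16.53
tool_pos: [0.6381, 0.1451, 0.1797]
tool_rot: [0.002, 0.707, 0.707, 0.003]
contact_force: [-0.8, -0.4, -1.2]
gripper_width: 0.997
```

```bash
python3 -c "
from w import look
look('w12',[('black',.036),('black',.006),('yellow',.036),('red',.006)])"
```

```text
tcp [0.6381 0.1451 0.1797] w 0.997 t 16.53
black z 0.036 [266. 173.] 2219 circ [0.6272 0.1459] d 0.0707 cen 0.6329 0.1536
black z 0.036 [495. 333.] 266 circ [0.9463 0.6105] d 0.1084 cen 0.9329 0.6078
black z 0.006 [266. 173.] 2219 circ [0.6346 0.146 ] d 0.0781 cen 0.6408 0.1544
black z 0.006 [495. 333.] 266 circ [0.9871 0.6592] d 0.1197 cen 0.9723 0.6563
yellow z 0.036 [ 57. 171.] 847 circ [ 0.6303 -0.0992] d 0.0717 cen 0.6265 -0.087
yellow z 0.036 [ 36. 182.] 804 circ [ 0.6389 -0.1254] d 0.0492 cen 0.639 -0.1253
red z 0.006 [139.  23.] 2822 circ [0.46   0.0184] d 0.0794 cen 0.4657 0.0176
```

View pics/w12.png

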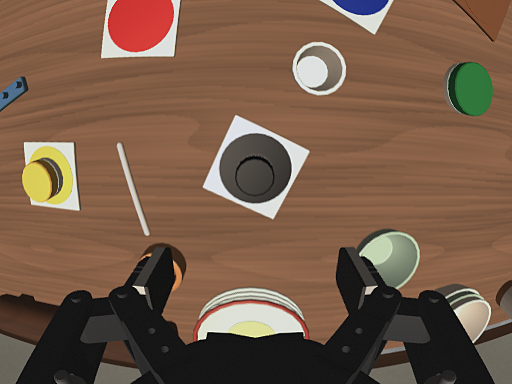

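Black stands centred on its tile: lid (254,177), disc (256,167). Now red.

Call:
{"op": "carry_out", "data": {
  "moves": [
    [[0,0,0,-0.4,-0.25,0,1],[0,0,0,-0.8,-0.5,0,1],[0,0,0,-0.85,-0.53,0,1],[0,0,0,-0.85,-0.53,0,1],[0,0,0,-0.85,-0.53,0,1],[0,0,0,-0.85,-0.53,0,1],[0,0,0,-0.85,-0.53,0,1],[0,0,0,-0.85,-0.53,0,1]]
  ]
}}

```text
time: 17.25
tool_pos: [0.4768, -0.108, 0.1733]
tool_rot: [-0.002, 0.706, 0.708, -0.001]
contact_force: [0.8, -1.0, -0.1]
gripper_width: 1.002
```

Call:
{"op": "carry_out", "data": {
  "moves": [
    [[0,0,0,-0.85,-0.54,0,1],[0,0,0,-0.85,-0.54,0,1],[0,0,0,-0.85,-0.54,0,1],[0,0,0,-0.8,-0.51,0,1],[0,0,0,-0.55,-0.35,0,1],[0,0,0,0,0,0,1],[0,0,0,0,0,0,1],[0,0,0,0,0,0,1]]
  ]
}}

```text
time: 17.92
tool_pos: [0.3798, -0.2626, 0.1741]
tool_rot: [-0.002, 0.707, 0.707, 0.0]
contact_force: [0.2, -0.5, -0.7]
gripper_width: 0.995
```

```bash
python3 -c "
from w import look
look('w13',[('red',.06),('blue',.03)])"
```

```text
tcp [ 0.3798 -0.2626  0.1741] w 0.995 t 17.92
red z 0.06 [255. 191.] 2452 circ [ 0.3825 -0.2615] d 0.0528 cen 0.3825 -0.2615
red z 0.06 [455. 233.] 1606 circ [ 0.4332 -0.0296] d 0.0659 cen 0.433 -0.0296
blue z 0.03 [131. 178.] 2264 circ [ 0.3766 -0.3924] d 0.0656 cen 0.3764 -0.3924
blue z 0.03 [251. 169.] 343 circ [ 0.3833 -0.2645] d 0.0652 cen 0.367 -0.2625
```

View pics/w13.png

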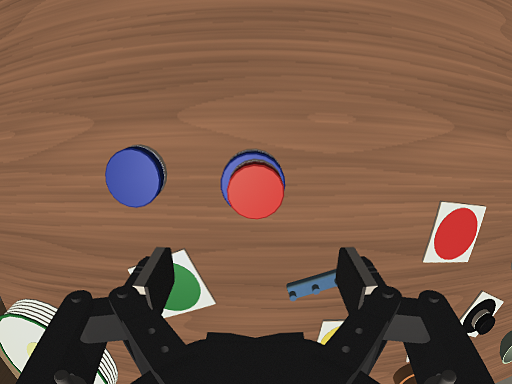

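Call:
{"op": "carry_out", "data": {
  "moves": [
    [[0,0,0,0.025,0.09,0,1],[0,0,0,0,0,0.4,1],[0,0,0,0,0,0.7,1],[0,0,0,0,0,0.7,1],[0,0,0,0,0,0.7,1],[0,0,0,0,0,0.5,1],[0,0,0,0,0,0.2,1],[0,0,0,0,0,0.1,1]]
  ]
}}

```text
time: 18.63
tool_pos: [0.3836, -0.2608, 0.0419]
tool_rot: [-0.002, 0.706, 0.708, 0.0]
contact_force: [0.4, 0.4, 1.2]
gripper_width: 1.002
```

Call:
{"op": "carry_out", "data": {
  "moves": [
    [[0,0,0,0,0,0,1],[0,0,0,0,0,0,1],[0,0,0,0,0,0,1]]
  ]
}}

```text
time: 18.88
tool_pos: [0.3852, -0.2633, 0.0455]
tool_rot: [0.002, 0.707, 0.708, 0.0]
contact_force: [1.4, 0.2, 0.1]
gripper_width: 1.0
```

Call:
{"op": "carry_out", "data": {
  "moves": [
    [[0,0,0,0.04,-0.05,0.06,1],[0,0,0,0,0,0,0.4],[0,0,0,0,0,0,0.3],[0,0,0,0,0,0,0.2],[0,0,0,0,0,0,-1],[0,0,0,0,0,0,-1],[0,0,0,0,0,0,-1],[0,0,0,0,0,0,-1]]
  ]
}}

```text
time: 19.55
tool_pos: [0.3824, -0.2613, 0.0422]
tool_rot: [0.001, 0.707, 0.707, -0.0]
contact_force: [-0.6, 1.0, 6.1]
gripper_width: 0.596
```

```bash
python3 -c "
from w import look
look('w14',[('red',.06),('blue',.03)])"
```

```text
tcp [ 0.3824 -0.2613  0.0422] w 0.596 t 19.55
red z 0.06 [255. 264.] 7186 circ [ 0.3824 -0.2609] d 0.0526 cen 0.3823 -0.261
red z 0.06 [503. 293.] 690 circ [ 0.4169 -0.0717] d 0.0534 cen 0.4213 -0.078
blue z 0.03 [ 63. 223.] 4874 circ [ 0.3764 -0.3922] d 0.0661 cen 0.3761 -0.3921
blue z 0.03 [240. 209.] 1618 circ [ 0.3816 -0.2643] d 0.064 cen 0.3631 -0.2704
```

View pics/w14.png

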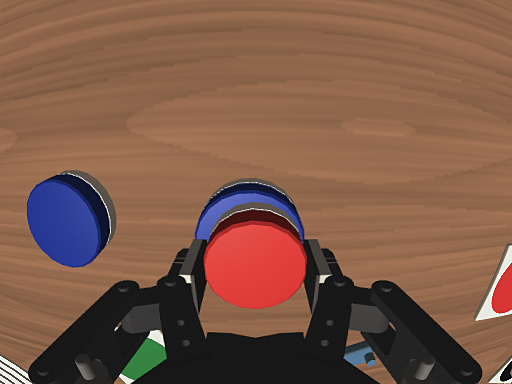

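Call:
{"op": "carry_out", "data": {
  "moves": [
    [[0,0,0,0,0,-0.1,-1],[0,0,0,0,0,-0.2,-1],[0,0,0,0,0,-0.4,-1],[0,0,0,0,0,-0.7,-1],[0,0,0,0,0,-0.8,-1],[0,0,0,0,0,-0.5,-1],[0,0,0,0.2,0.06,-0.3,-1],[0,0,0,0.4,0.11,0,-1]]
  ]
}}

```text
time: 20.27
tool_pos: [0.3901, -0.2384, 0.1651]
tool_rot: [0.003, 0.707, 0.707, 0.0]
contact_force: [-0.4, 0.4, -1.1]
gripper_width: 0.599
```

Call:
{"op": "carry_out", "data": {
  "moves": [
    [[0,0,0,0.8,0.23,0,-1],[0,0,0,0.9,0.26,0,-1],[0,0,0,0.9,0.26,0,-1],[0,0,0,0.9,0.26,0,-1],[0,0,0,0.9,0.25,0,-1],[0,0,0,0.9,0.25,0,-1],[0,0,0,0.7,0.2,0,-1],[0,0,0,0.4,0.1,0,-1]]
  ]
}}

```text
time: 20.93
tool_pos: [0.4603, 0.0228, 0.1605]
tool_rot: [-0.001, 0.706, 0.709, -0.0]
contact_force: [0.3, -0.4, -2.0]
gripper_width: 0.593
```

Call:
{"op": "carry_out", "data": {
  "moves": [
    [[0,0,0,0,0,0,-1],[0,0,0,0,0,0,-1],[0,0,0,0,0,0,-1]]
  ]
}}

```text
time: 21.18
tool_pos: [0.4602, 0.019, 0.1607]
tool_rot: [-0.0, 0.707, 0.707, -0.001]
contact_force: [0.5, 0.2, -1.2]
gripper_width: 0.596
```

```bash
python3 -c "
from w import look
look('w15',[('red',.006),('blue',.03)])"
```

```text
tcp [0.4602 0.019  0.1607] w 0.596 t 21.18
red z 0.006 [255. 174.] 3937 circ [0.4609 0.0189] d 0.0792 cen 0.4577 0.0189
blue z 0.03 [ 15. 124.] 1461 circ [ 0.3841 -0.2633] d 0.0655 cen 0.3843 -0.2623
blue z 0.03 [454. 146.] 2473 circ [0.4158 0.2393] d 0.0731 cen 0.4158 0.2393
```

View pics/w15.png

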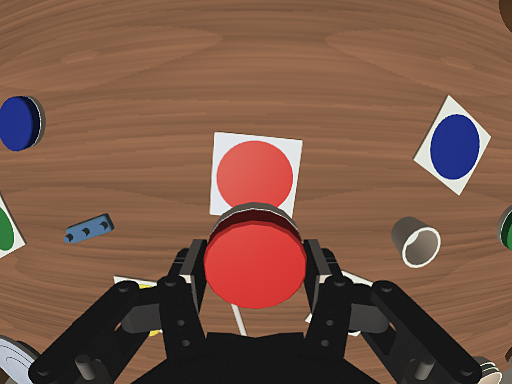

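Red is held level over its tile. I lower it.

Call:
{"op": "carry_out", "data": {
  "moves": [
    [[0,0,0,0,0,0.3,-1],[0,0,0,0,0,0.6,-1],[0,0,0,0,0,0.7,-1],[0,0,0,0,0,0.7,-1],[0,0,0,0,0,0.5,-1],[0,0,0,0,0,0.25,-1],[0,0,0,0,0,0,-1],[0,0,0,0,0,0,-1]]
  ]
}}

```text
time: 21.9
tool_pos: [0.4607, 0.0187, 0.0391]
tool_rot: [-0.0, 0.707, 0.707, -0.0]
contact_force: [0.4, 0.1, -0.9]
gripper_width: 0.596
```

Call:
{"op": "carry_out", "data": {
  "moves": [
    [[0,0,0,0,0,0,-1],[0,0,0,0,0,0,-1]]
  ]
}}

```text
time: 22.07
tool_pos: [0.4624, 0.0189, 0.0412]
tool_rot: [0.001, 0.707, 0.707, 0.001]
contact_force: [0.3, 0.3, -0.9]
gripper_width: 0.593
```

Call:
{"op": "carry_out", "data": {
  "moves": [
    [[0,0,0,0,-0.03,0.15,-1],[0,0,0,0,0,0.2,-1],[0,0,0,0,0,0.12,-1],[0,0,0,0,0,0.05,-1],[0,0,0,0,0,0,-1],[0,0,0,0,0,0,-1],[0,0,0,0,0,0,-1]]
  ]
}}

```text
time: 22.65
tool_pos: [0.4595, 0.0193, 0.0183]
tool_rot: [-0.0, 0.707, 0.708, -0.0]
contact_force: [-0.6, 0.5, -0.6]
gripper_width: 0.594
```

Call:
{"op": "carry_out", "data": {
  "moves": [
    [[0,0,0,0,0,0.03,-1],[0,0,0,0,0,0,-1],[0,0,0,0,0,0,-1]]
  ]
}}

```text
time: 22.9
tool_pos: [0.4598, 0.0193, 0.0182]
tool_rot: [-0.0, 0.707, 0.708, -0.0]
contact_force: [-4.4, -0.4, 5.6]
gripper_width: 0.593
```

Call:
{"op": "carry_out", "data": {
  "moves": [
    [[0,0,0,0,0,-0.02,-1],[0,0,0,0,0,0,0.35],[0,0,0,0,0,0,0.5],[0,0,0,0,0,0,1],[0,0,0,0,0,0,1],[0,0,0,0,0,0,1],[0,0,0,0,0,0,1]]
  ]
}}

```text
time: 23.48
tool_pos: [0.4596, 0.0192, 0.018]
tool_rot: [-0.0, 0.707, 0.708, -0.0]
contact_force: [-0.3, 1.2, -0.3]
gripper_width: 1.0
```

Call:
{"op": "carry_out", "data": {
  "moves": [
    [[0,0,0,0,0,-0.2,1],[0,0,0,0,0,-0.5,1],[0,0,0,0,0,-0.7,1],[0,0,0,0,0,-0.9,1],[0,0,0,0,0,-0.9,1],[0,0,0,0,0,-0.7,1],[0,0,0,0,0,0,1],[0,0,0,0,0,0,1]]
  ]
}}

```text
time: 24.15
tool_pos: [0.4612, 0.0191, 0.1773]
tool_rot: [0.002, 0.707, 0.708, 0.002]
contact_force: [-0.9, 0.5, 0.2]
gripper_width: 1.003
```

```bash
python3 -c "
from w import look
look('w16',[('red',.036),('red',.006),('yellow',.036),('blue',.006)])"
```

```text
tcp [0.4612 0.0191 0.1773] w 1.003 t 24.15
red z 0.036 [255. 172.] 3712 circ [0.4524 0.0191] d 0.0714 cen 0.4526 0.0191
red z 0.006 [255. 172.] 3712 circ [0.46   0.0191] d 0.0789 cen 0.4602 0.019
yellow z 0.036 [172. 304.] 243 circ [ 0.6223 -0.09  ] d 0.0536 cen 0.6222 -0.0846
blue z 0.006 [ 24. 120.] 1437 circ [ 0.3837 -0.286 ] d 0.071 cen 0.3837 -0.2858
blue z 0.006 [447. 142.] 2326 circ [0.4184 0.2585] d 0.079 cen 0.4181 0.2583
```

View pics/w16.png

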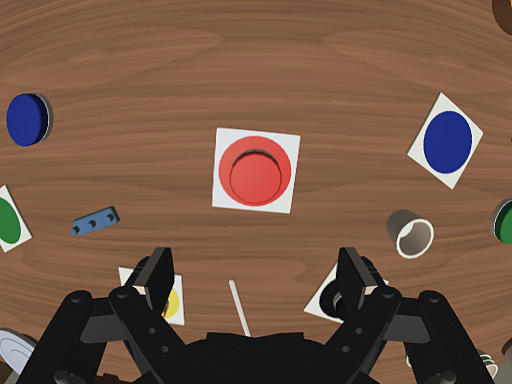

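Call:
{"op": "carry_out", "data": {
  "moves": [
    [[0,0,0,-0.5,-0.14,0,1],[0,0,0,-0.95,-0.26,0,1],[0,0,0,-0.95,-0.26,0,1],[0,0,0,-0.95,-0.26,0,1],[0,0,0,-0.95,-0.26,0,1],[0,0,0,-0.95,-0.26,0,1],[0,0,0,-0.95,-0.26,0,1],[0,0,0,-0.87,-0.23,0,1]]
  ]
}}

```text
time: 24.87
tool_pos: [0.3808, -0.2648, 0.172]
tool_rot: [-0.002, 0.707, 0.707, -0.0]
contact_force: [0.5, 0.2, 0.3]
gripper_width: 0.996
```

Call:
{"op": "carry_out", "data": {
  "moves": [
    [[0,0,0,0,0,0,1],[0,0,0,0,0,0,1],[0,0,0,0,0,0,1]]
  ]
}}

```text
time: 25.12
tool_pos: [0.382, -0.2627, 0.1723]
tool_rot: [-0.002, 0.707, 0.707, 0.0]
contact_force: [-0.3, 0.0, -0.8]
gripper_width: 1.002
```

```bash
python3 -c "
from w import look
look('w17',[('blue',.03)])"
```

```text
tcp [ 0.382  -0.2627  0.1723] w 1.002 t 25.12
blue z 0.03 [130. 176.] 2313 circ [ 0.3765 -0.3925] d 0.0659 cen 0.3763 -0.3924
blue z 0.03 [258. 185.] 2298 circ [ 0.3836 -0.2644] d 0.0656 cen 0.3836 -0.2643
```

View pics/w17.png

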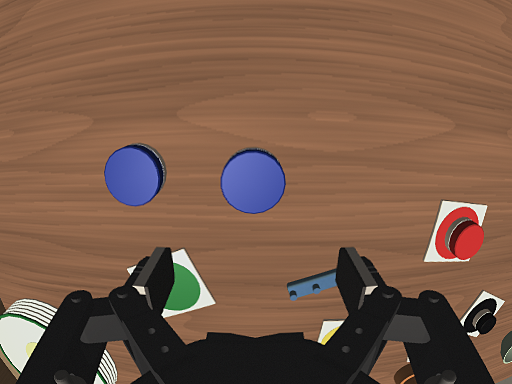

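Red is centred (lid (255,177), disc (255,171)), and the real blue pot is directly below at (253,182). I descend to it.

Call:
{"op": "carry_out", "data": {
  "moves": [
    [[0,0,0,-0.042,0.04,0.2,1],[0,0,0,0,0,0.6,1],[0,0,0,0,0,0.8,1],[0,0,0,0,0,0.8,1],[0,0,0,0,0,0.6,1],[0,0,0,0,0,0.3,1],[0,0,0,0,0,0.2,1],[0,0,0,0,0,0,1]]
  ]
}}

```text
time: 25.83
tool_pos: [0.3835, -0.2632, 0.0317]
tool_rot: [-0.002, 0.706, 0.708, -0.0]
contact_force: [-0.1, 0.3, -0.1]
gripper_width: 1.005
```

Call:
{"op": "carry_out", "data": {
  "moves": [
    [[0,0,0,0,0,0,1],[0,0,0,0,0,0,1],[0,0,0,0,0,0,1]]
  ]
}}

```text
time: 26.08
tool_pos: [0.3854, -0.266, 0.0356]
tool_rot: [0.001, 0.707, 0.708, 0.0]
contact_force: [-0.7, -0.2, 0.9]
gripper_width: 0.999
```

Now at 0.0356 with a 1.6 mm lateral offset. I correct that and go to about 0.013.

Call:
{"op": "carry_out", "data": {
  "moves": [
    [[0,0,0,0.04,-0.02,0.1,1],[0,0,0,0,0,0.2,1],[0,0,0,0,0,0.15,1],[0,0,0,0,0,0.1,1],[0,0,0,0,0,0,1],[0,0,0,0,0,0,1],[0,0,0,0,0,0,1]]
  ]
}}

```text
time: 26.67
tool_pos: [0.3836, -0.2638, 0.012]
tool_rot: [-0.0, 0.707, 0.707, -0.0]
contact_force: [-0.3, -0.4, -1.0]
gripper_width: 1.003
```

Call:
{"op": "carry_out", "data": {
  "moves": [
    [[0,0,0,0,0,0,0.75],[0,0,0,0,0,0,0.65],[0,0,0,0,0,0,0.55],[0,0,0,0,0,0,-1],[0,0,0,0,0,0,-1],[0,0,0,0,0,0,-1]]
  ]
}}

```text
time: 27.17
tool_pos: [0.3841, -0.2644, 0.0133]
tool_rot: [0.001, 0.707, 0.708, -0.0]
contact_force: [-1.6, -0.4, 4.9]
gripper_width: 0.745
```

```bash
python3 -c "
from w import look
look('w18',[('blue',.03)])"
```

```text
tcp [ 0.3841 -0.2644  0.0133] w 0.745 t 27.17
blue z 0.03 [ 42. 239.] 5660 circ [ 0.3761 -0.3923] d 0.0661 cen 0.3761 -0.3921
blue z 0.03 [255. 260.] 11096 circ [ 0.3834 -0.2639] d 0.0657 cen 0.3834 -0.264
```

View pics/w18.png

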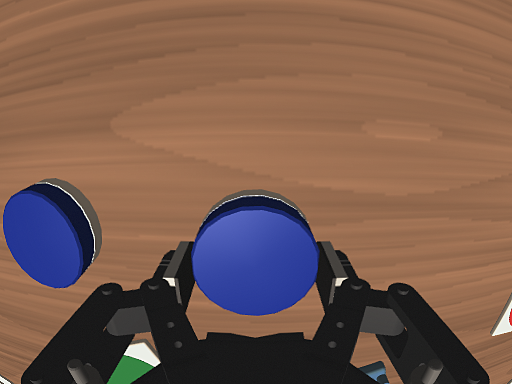

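Call:
{"op": "carry_out", "data": {
  "moves": [
    [[0,0,0,0,0,-0.1,-1],[0,0,0,0,0,-0.2,-1],[0,0,0,0,0,-0.5,-1],[0,0,0,0,0,-0.8,-1],[0,0,0,0,0,-0.8,-1],[0,0,0,0,0,-0.7,-1],[0,0,0,0.2,0.01,-0.5,-1],[0,0,0,0.4,0.03,-0.2,-1]]
  ]
}}

```text
time: 27.88
tool_pos: [0.3865, -0.2416, 0.1688]
tool_rot: [0.004, 0.707, 0.707, 0.0]
contact_force: [0.6, -0.5, -2.5]
gripper_width: 0.742
```

Call:
{"op": "carry_out", "data": {
  "moves": [
    [[0,0,0,0.7,0.05,0,-1],[0,0,0,0.9,0.06,0,-1],[0,0,0,0.9,0.06,0,-1],[0,0,0,0.9,0.06,0,-1],[0,0,0,0.9,0.06,0,-1],[0,0,0,0.9,0.06,0,-1],[0,0,0,0.9,0.06,0,-1],[0,0,0,0.9,0.06,0,-1]]
  ]
}}

```text
time: 28.55
tool_pos: [0.403, 0.0421, 0.1643]
tool_rot: [0.0, 0.707, 0.707, 0.0]
contact_force: [1.5, -0.7, -2.0]
gripper_width: 0.741
```

Call:
{"op": "carry_out", "data": {
  "moves": [
    [[0,0,0,0.9,0.06,0,-1],[0,0,0,0.9,0.06,0,-1],[0,0,0,0.9,0.06,0,-1],[0,0,0,0.9,0.06,0,-1],[0,0,0,0.9,0.06,0,-1],[0,0,0,0.7,0.05,0,-1],[0,0,0,0.4,0.02,0,-1],[0,0,0,0.2,0.01,0,-1]]
  ]
}}

```text
time: 29.22
tool_pos: [0.4179, 0.2743, 0.1641]
tool_rot: [-0.0, 0.706, 0.708, -0.0]
contact_force: [-0.4, -0.3, -2.3]
gripper_width: 0.742
```

Call:
{"op": "carry_out", "data": {
  "moves": [
    [[0,0,0,0,0,0,-1],[0,0,0,0,0,0,-1],[0,0,0,0,0,0,-1]]
  ]
}}

```text
time: 29.47
tool_pos: [0.4185, 0.2713, 0.1639]
tool_rot: [0.0, 0.707, 0.707, -0.0]
contact_force: [0.1, -1.0, -3.0]
gripper_width: 0.745
```

```bash
python3 -c "
from w import look
look('w19',[('blue',.006),('red',.036)])"
```

```text
tcp [0.4185 0.2713 0.1639] w 0.745 t 29.47
blue z 0.006 [261. 174.] 1111 circ [0.4191 0.2584] d 0.0791 cen 0.4153 0.28
red z 0.036 [ 55. 213.] 1787 circ [0.4515 0.0352] d 0.0881 cen 0.4514 0.0378
```

View pics/w19.png

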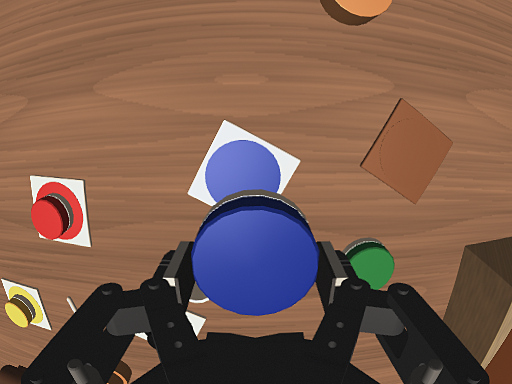

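Call:
{"op": "carry_out", "data": {
  "moves": [
    [[0,0,0,-0.32,0.02,0,-1],[0,0,0,0,0,0.3,-1],[0,0,0,0,0,0.6,-1],[0,0,0,0,0,0.7,-1],[0,0,0,0,0,0.7,-1],[0,0,0,0,0,0.5,-1],[0,0,0,0,0,0.2,-1],[0,0,0,0,0,0,-1]]
  ]
}}

```text
time: 30.18
tool_pos: [0.4173, 0.2579, 0.0411]
tool_rot: [-0.001, 0.707, 0.707, -0.003]
contact_force: [-0.3, 0.4, -2.9]
gripper_width: 0.745
```

Call:
{"op": "carry_out", "data": {
  "moves": [
    [[0,0,0,0,0,0,-1],[0,0,0,0,0,0,-1],[0,0,0,0,0,0,-1]]
  ]
}}

```text
time: 30.43
tool_pos: [0.4209, 0.26, 0.0461]
tool_rot: [0.001, 0.707, 0.707, 0.002]
contact_force: [-0.1, 0.1, -2.5]
gripper_width: 0.742
```

Call:
{"op": "carry_out", "data": {
  "moves": [
    [[0,0,0,-0.045,-0.02,0.15,-1],[0,0,0,0,0,0.2,-1],[0,0,0,0,0,0.17,-1],[0,0,0,0,0,0.08,-1],[0,0,0,0,0,0,-1],[0,0,0,0,0,0,-1],[0,0,0,0,0,0,-1]]
  ]
}}

```text
time: 31.02
tool_pos: [0.4183, 0.2576, 0.0196]
tool_rot: [-0.0, 0.707, 0.708, -0.0]
contact_force: [0.2, 0.6, -1.6]
gripper_width: 0.742
```

Call:
{"op": "carry_out", "data": {
  "moves": [
    [[0,0,0,0,0.03,0.04,-1],[0,0,0,0,0,0,-1],[0,0,0,0,0,0,-1]]
  ]
}}

```text
time: 31.27
tool_pos: [0.42, 0.258, 0.0193]
tool_rot: [-0.0, 0.707, 0.708, -0.0]
contact_force: [-2.9, 0.0, 5.8]
gripper_width: 0.746
```

Contact. I release, rise, then go to green at (0.525, 0.404).

Call:
{"op": "carry_out", "data": {
  "moves": [
    [[0,0,0,0,0,-0.02,-1],[0,0,0,0,0,0,0.65],[0,0,0,0,0,0,0.8],[0,0,0,0,0,0,1],[0,0,0,0,0,0,1],[0,0,0,0,0,0,1],[0,0,0,0,0,0,1]]
  ]
}}

```text
time: 31.85
tool_pos: [0.4199, 0.2577, 0.0193]
tool_rot: [0.0, 0.707, 0.707, 0.0]
contact_force: [-0.5, -0.4, 0.4]
gripper_width: 1.005
```

Call:
{"op": "carry_out", "data": {
  "moves": [
    [[0,0,0,0,0,-0.2,1],[0,0,0,0,0,-0.5,1],[0,0,0,0,0,-0.7,1],[0,0,0,0,0,-0.9,1],[0,0,0,0,0,-0.9,1],[0,0,0,0,0,-0.7,1],[0,0,0,0,0,0,1],[0,0,0,0,0,0,1]]
  ]
}}

```text
time: 32.52
tool_pos: [0.4213, 0.2584, 0.1786]
tool_rot: [0.001, 0.707, 0.708, 0.003]
contact_force: [-1.1, 0.7, 0.4]
gripper_width: 1.004
```

```bash
python3 -c "
from w import look
look('w20',[('blue',.036),('blue',.006),('red',.036),('green',.03)])"
```

```text
tcp [0.4213 0.2584 0.1786] w 1.004 t 32.52
blue z 0.036 [262. 176.] 2643 circ [0.4136 0.2585] d 0.0757 cen 0.4168 0.2598
blue z 0.006 [262. 176.] 2643 circ [0.4213 0.2585] d 0.0836 cen 0.4248 0.26
red z 0.036 [ 68. 206.] 1802 circ [0.451  0.0345] d 0.0852 cen 0.4511 0.0368
green z 0.03 [379. 254.] 1067 circ [0.5226 0.4037] d 0.0657 cen 0.5153 0.4106
```

View pics/w20.png

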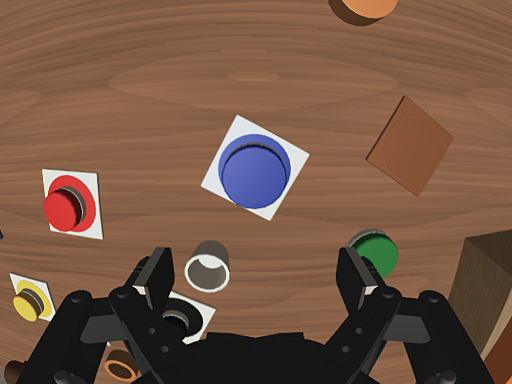

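Call:
{"op": "carry_out", "data": {
  "moves": [
    [[0,0,0,0.3,0.22,0,1],[0,0,0,0.7,0.5,0,1],[0,0,0,0.8,0.58,0,1],[0,0,0,0.8,0.58,0,1],[0,0,0,0.7,0.5,0,1],[0,0,0,0.3,0.22,0,1],[0,0,0,0,0,0,1],[0,0,0,0,0,0,1]]
  ]
}}

```text
time: 33.23
tool_pos: [0.5226, 0.4014, 0.1726]
tool_rot: [-0.0, 0.706, 0.708, -0.002]
contact_force: [-0.5, -0.5, -0.1]
gripper_width: 1.004
```

```bash
python3 -c "
from w import look
look('w21',[('green',.03),('blue',.036)])"
```

```text
tcp [0.5226 0.4014 0.1726] w 1.004 t 33.23
green z 0.03 [262. 184.] 2662 circ [0.5245 0.4044] d 0.0661 cen 0.5246 0.4046
blue z 0.036 [119.  84.] 3442 circ [0.4205 0.2668] d 0.0809 cen 0.4208 0.2674
```

View pics/w21.png

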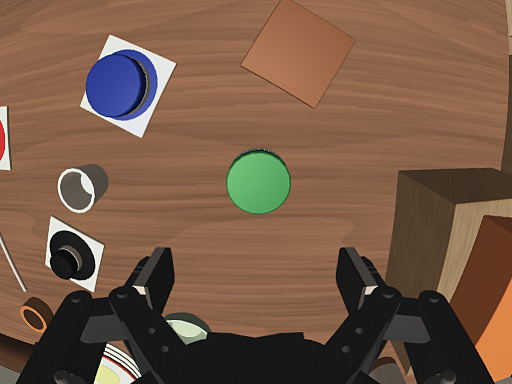

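Blue stands centred (lid (254,175), disc (254,168)). Green is at (0.5245, 0.4044).

Call:
{"op": "carry_out", "data": {
  "moves": [
    [[0,0,0,0.07,0.05,0.2,1],[0,0,0,0,0,0.6,1],[0,0,0,0,0,0.8,1],[0,0,0,0,0,0.8,1],[0,0,0,0,0,0.6,1],[0,0,0,0,0,0.3,1],[0,0,0,0,0,0.1,1],[0,0,0,0,0,0,1]]
  ]
}}

```text
time: 33.95
tool_pos: [0.5249, 0.4039, 0.0384]
tool_rot: [-0.0, 0.707, 0.707, -0.001]
contact_force: [0.3, -0.2, 0.2]
gripper_width: 1.002
```

Call:
{"op": "carry_out", "data": {
  "moves": [
    [[0,0,0,0,0,0,1],[0,0,0,0,0,0,1],[0,0,0,0,0,0,1]]
  ]
}}

```text
time: 34.2
tool_pos: [0.527, 0.4054, 0.0417]
tool_rot: [0.0, 0.707, 0.707, 0.002]
contact_force: [0.6, -0.5, 0.4]
gripper_width: 0.999
```

Call:
{"op": "carry_out", "data": {
  "moves": [
    [[0,0,0,-0.02,-0.05,0.2,1],[0,0,0,0,0,0.25,1],[0,0,0,0,0,0.17,1],[0,0,0,0,0,0.1,1],[0,0,0,0,0,0,1],[0,0,0,0,0,0,1],[0,0,0,0,0,0,1]]
  ]
}}

```text
time: 34.78
tool_pos: [0.5238, 0.4039, 0.0105]
tool_rot: [0.0, 0.707, 0.708, 0.0]
contact_force: [0.0, -0.2, -1.2]
gripper_width: 1.001
```

Call:
{"op": "carry_out", "data": {
  "moves": [
    [[0,0,0,0,0,0,0.75],[0,0,0,0,0,0,0.65],[0,0,0,0,0,0,0.55],[0,0,0,0,0,0,-1],[0,0,0,0,0,0,-1],[0,0,0,0,0,0,-1]]
  ]
}}

```text
time: 35.28
tool_pos: [0.5243, 0.4044, 0.0118]
tool_rot: [0.0, 0.707, 0.708, 0.001]
contact_force: [-1.0, -0.6, 5.3]
gripper_width: 0.747
```

```bash
python3 -c "
from w import look
look('w22',[('green',.03)])"
```

```text
tcp [0.5243 0.4044 0.0118] w 0.747 t 35.28
green z 0.03 [255. 263.] 11183 circ [0.5248 0.4047] d 0.0657 cen 0.5247 0.4047
```

View pics/w22.png

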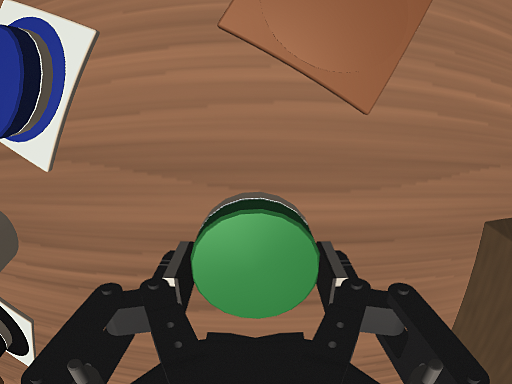

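Call:
{"op": "carry_out", "data": {
  "moves": [
    [[0,0,0,0,0,-0.1,-1],[0,0,0,0,0,-0.2,-1],[0,0,0,0,0,-0.5,-1],[0,0,0,0,0,-0.8,-1],[0,0,0,0,0,-0.8,-1],[0,0,0,0,0,-0.8,-1],[0,0,0,0,0,-0.6,-1],[0,0,0,0,0,-0.2,-1]]
  ]
}}

```text
time: 36.0
tool_pos: [0.5255, 0.4049, 0.176]
tool_rot: [0.001, 0.707, 0.707, 0.004]
contact_force: [0.4, -0.2, -1.4]
gripper_width: 0.742
```

Call:
{"op": "carry_out", "data": {
  "moves": [
    [[0,0,0,-0.4,0,0,-1],[0,0,0,-0.8,0.01,0,-1],[0,0,0,-0.9,0.01,0,-1],[0,0,0,-0.9,0.01,0,-1],[0,0,0,-0.9,0.01,0,-1],[0,0,0,-0.9,0.01,0,-1],[0,0,0,-0.9,0.01,0,-1],[0,0,0,-0.9,0.01,0,-1]]
  ]
}}

```text
time: 36.67
tool_pos: [0.5245, 0.1373, 0.1674]
tool_rot: [-0.001, 0.707, 0.707, -0.002]
contact_force: [0.2, 0.0, -2.2]
gripper_width: 0.745
```

Call:
{"op": "carry_out", "data": {
  "moves": [
    [[0,0,0,-0.9,0.01,0,-1],[0,0,0,-0.9,0.01,0,-1],[0,0,0,-0.9,0.01,0,-1],[0,0,0,-0.9,0.01,0,-1],[0,0,0,-0.9,0.01,0,-1],[0,0,0,-0.9,0.01,0,-1],[0,0,0,-0.9,0.01,0,-1],[0,0,0,-0.9,0.01,0,-1]]
  ]
}}

```text
time: 37.33
tool_pos: [0.5278, -0.1498, 0.1675]
tool_rot: [-0.002, 0.707, 0.707, -0.001]
contact_force: [0.4, 1.0, -1.9]
gripper_width: 0.743
```

Call:
{"op": "carry_out", "data": {
  "moves": [
    [[0,0,0,-0.9,0,0,-1],[0,0,0,-0.9,0,0,-1],[0,0,0,-0.9,0,0,-1],[0,0,0,-0.9,0,0,-1],[0,0,0,-0.9,0,0,-1],[0,0,0,-0.7,0,0,-1],[0,0,0,-0.4,0,0,-1],[0,0,0,0,0,0,-1]]
  ]
}}

```text
time: 38.0
tool_pos: [0.5284, -0.3747, 0.1678]
tool_rot: [-0.002, 0.708, 0.706, -0.001]
contact_force: [-0.1, 0.3, -1.4]
gripper_width: 0.745
```

Call:
{"op": "carry_out", "data": {
  "moves": [
    [[0,0,0,0,0,0,-1],[0,0,0,0,0,0,-1],[0,0,0,0,0,0,-1]]
  ]
}}

```text
time: 38.25
tool_pos: [0.5303, -0.3705, 0.1697]
tool_rot: [-0.001, 0.706, 0.708, 0.0]
contact_force: [-0.4, 1.6, -2.3]
gripper_width: 0.749
```

```bash
python3 -c "
from w import look
look('w23',[('green',.006)])"
```

```text
tcp [ 0.5303 -0.3705  0.1697] w 0.749 t 38.25
green z 0.006 [264. 172.] 2066 circ [ 0.5308 -0.3722] d 0.079 cen 0.5276 -0.3596
```

View pics/w23.png

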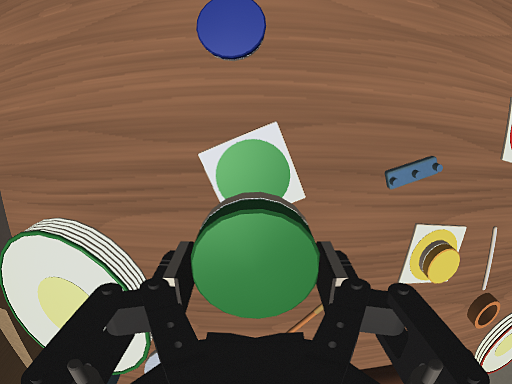

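Call:
{"op": "carry_out", "data": {
  "moves": [
    [[0,0,0,-0.045,0.01,0,-1],[0,0,0,0,0,0.3,-1],[0,0,0,0,0,0.6,-1],[0,0,0,0,0,0.7,-1],[0,0,0,0,0,0.7,-1],[0,0,0,0,0,0.6,-1],[0,0,0,0,0,0.2,-1],[0,0,0,0,0,0,-1]]
  ]
}}

```text
time: 38.97
tool_pos: [0.5289, -0.3718, 0.0425]
tool_rot: [-0.004, 0.707, 0.708, -0.0]
contact_force: [-0.2, 0.5, -2.0]
gripper_width: 0.746
```

Call:
{"op": "carry_out", "data": {
  "moves": [
    [[0,0,0,0,0,0,-1],[0,0,0,0,0,0,-1],[0,0,0,0,0,0,-1]]
  ]
}}

```text
time: 39.22
tool_pos: [0.5323, -0.3752, 0.0492]
tool_rot: [0.002, 0.707, 0.708, 0.0]
contact_force: [-0.1, -0.2, -2.3]
gripper_width: 0.741
```

Call:
{"op": "carry_out", "data": {
  "moves": [
    [[0,0,0,0.05,-0.02,0.2,-1],[0,0,0,0,0,0.2,-1],[0,0,0,0,0,0.17,-1],[0,0,0,0,0,0.1,-1],[0,0,0,0,0,0,-1],[0,0,0,0,0,0,-1],[0,0,0,0,0,0,-1]]
  ]
}}

```text
time: 39.8
tool_pos: [0.53, -0.3719, 0.0195]
tool_rot: [-0.0, 0.707, 0.707, -0.0]
contact_force: [-0.3, -0.4, -2.1]
gripper_width: 0.747
```

Call:
{"op": "carry_out", "data": {
  "moves": [
    [[0,0,0,0,0,0.04,-1],[0,0,0,0,0,0,-1],[0,0,0,0,0,0,-1]]
  ]
}}

```text
time: 40.05
tool_pos: [0.53, -0.3719, 0.018]
tool_rot: [-0.0, 0.707, 0.707, 0.0]
contact_force: [-0.9, -0.4, -2.6]
gripper_width: 0.741
```

Call:
{"op": "carry_out", "data": {
  "moves": [
    [[0,0,0,0,0,0.04,-1],[0,0,0,0,0,0,-1],[0,0,0,0,0,0,-1]]
  ]
}}

```text
time: 40.3
tool_pos: [0.5304, -0.3722, 0.0178]
tool_rot: [0.0, 0.707, 0.708, 0.0]
contact_force: [-2.9, 1.8, 6.2]
gripper_width: 0.745
```

Call:
{"op": "carry_out", "data": {
  "moves": [
    [[0,0,0,0,0,-0.02,-1],[0,0,0,0,0,0,0.65],[0,0,0,0,0,0,0.8],[0,0,0,0,0,0,1],[0,0,0,0,0,0,1],[0,0,0,0,0,0,1],[0,0,0,0,0,0,1]]
  ]
}}

```text
time: 40.88
tool_pos: [0.5301, -0.372, 0.0172]
tool_rot: [0.0, 0.707, 0.708, 0.0]
contact_force: [0.2, 0.2, 0.4]
gripper_width: 1.0
```

Call:
{"op": "carry_out", "data": {
  "moves": [
    [[0,0,0,0,0,-0.2,1],[0,0,0,0,0,-0.5,1],[0,0,0,0,0,-0.7,1],[0,0,0,0,0,-0.9,1],[0,0,0,0,0,-0.9,1],[0,0,0,0,0,-0.7,1],[0,0,0,0,0,-0.4,1],[0,0,0,0,0,0,1]]
  ]
}}

```text
time: 41.55
tool_pos: [0.5324, -0.3739, 0.1964]
tool_rot: [0.005, 0.707, 0.708, 0.0]
contact_force: [-0.4, 0.4, 0.5]
gripper_width: 1.001
```

Call:
{"op": "carry_out", "data": {
  "moves": [
    [[0,0,0,0,-0.5,-0.5,1],[0,0,0,0,-0.5,-0.5,1],[0,0,0,0,-0.5,-0.5,1],[0,0,0,0,0,0,1],[0,0,0,0,0,0,1],[0,0,0,0,0,0,1]]
  ]
}}

```text
time: 42.05
tool_pos: [0.4699, -0.3716, 0.2475]
tool_rot: [-0.001, 0.707, 0.707, 0.0]
contact_force: [-0.1, 0.3, -0.1]
gripper_width: 1.002
```

Run:
```python
from w import *
look('w24',[('green',.036),('green',.006)])
from plant import grab_frame,state
for n in ('scene','top'):
    f=grab_frame(n); np.savez(f"{n}0.npz",**f); cv2.imwrite(f"pics/{n}9.png",f["frame"][:,:,::-1])
    K=f["K"];T=f["world_from_camera"];D=f["z_map"].astype(float)
    u,v=np.meshgrid(np.arange(512),np.arange(384))
    P=np.stack([(u-K[0,2])/K[0,0]*D,(v-K[1,2])/K[1,1]*D,D],-1)@T[:3,:3].T+T[:3,3]
    for c,x,y,d in (('blue',.419,.258,66),('green',.531,-.373,66),('red',.461,.0185,53),('yellow',.6395,-.1255,53),('black',.636,.145,40)):
        q=P[(np.hypot(P[...,0]-x,P[...,1]-y)<.05)&(abs(P[...,2]-.036)<.005)]
        if len(q)<5: print(n,c,'occluded');continue
        e=cv2.minEnclosingCircle(q[:,:2].astype(np.float32)); print(n,c,d,'lid',np.round(e[0],4),round(2e3*e[1],1),'z',np.median(q[:,2]).round(4),'off mm',((np.array(e[0])-[x,y])*1e3).round(1))
print(state()['contact_force'],state()['time'])
```

```text
tcp [ 0.4699 -0.3716  0.2475] w 1.002 t 42.05
green z 0.036 [254. 207.] 2315 circ [ 0.5237 -0.3718] d 0.0799 cen 0.5229 -0.3719
green z 0.006 [254. 207.] 2315 circ [ 0.535  -0.3719] d 0.0866 cen 0.5341 -0.3719
scene blue 66 lid [0.4214 0.257 ] 69.9 z 0.0361 off mm [ 2.4 -1. ]
scene green 66 lid [ 0.5339 -0.3711] 66.7 z 0.0361 off mm [2.9 1.9]
scene red 53 lid [0.4627 0.0195] 54.1 z 0.036 off mm [1.7 1. ]
scene yellow 53 lid [ 0.641  -0.1241] 55.3 z 0.0359 off mm [1.5 1.4]
scene black 40 lid [0.6388 0.1449] 40.5 z 0.0355 off mm [ 2.8 -0.1]
top blue 66 lid [0.4208 0.2569] 66.3 z 0.0357 off mm [ 1.8 -1.1]
top green 66 lid [ 0.5325 -0.3725] 66.6 z 0.0364 off mm [1.5 0.5]
top red 53 lid [0.4609 0.0189] 52.4 z 0.0355 off mm [-0.1  0.4]
top yellow 53 lid [ 0.6396 -0.1246] 54.7 z 0.0359 off mm [0.1 0.9]
top black 40 lid [0.6354 0.1451] 41.0 z 0.0356 off mm [-0.6  0.1]
[ 0.18098296 -0.08944323 -0.01180904] 42.2
```

View pics/w24.png

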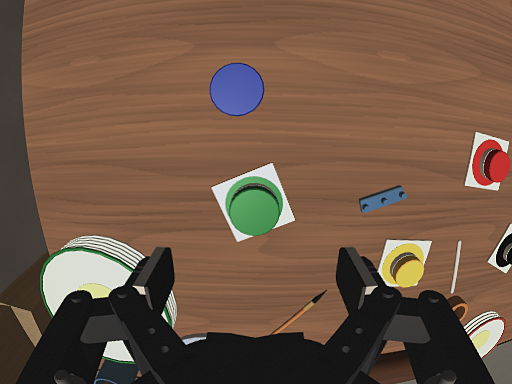

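View pics/scene9.png

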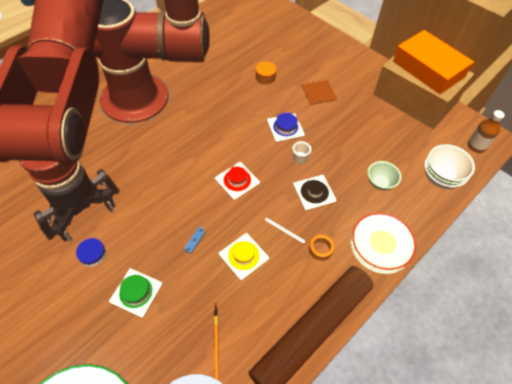

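All five pots stand within about 3.5 mm of their tile centres, with lids at 0.036 m. The arm is clear, so I hand in.

```bash
python3 -c "
from plant import ticket
print(ticket.job_done())"
```

```text
the job is handed in; nothing more can be done
None
```

I took both stacks apart and set each of the five pots on the tile of its own colour, then handed the job in at about 42 s of the 141 s allowed. The hand-in gave no verdict.

**Final checks:**
- **Position:** in the scene and top cameras, every lid centre is within about 3.5 mm of its tile centre (the limit is 12 mm).
- **Upright:** all lid tops read 35.5–36.4 mm above the table, against an expected 36 mm. Tilt was not measured directly, but the last images show every pot standing flat.
- **Clearance:** the gripper is fully open and clear of everything, with near-zero contact force.

**Disagreements:**
- The two fixed cameras differ from each other by up to about 3.5 mm, beyond their stated 2 mm calibration. The wrist camera's tile positions are within about 2 mm of the top camera's.
- The measured pose lagged or overshot by up to about 6 mm just after moves, so I let it settle and corrected before each set-down.
- When yellow was gripped, the fingers likely touched the green lid beneath it (about 7 N, and the tool rose 4 mm). Nothing was disturbed, and I gripped the next pots 4–6 mm higher above the pot below.

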